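Clear the colour-matching bench and set the sample under the reader

TASK

First clear the bench: put every palette knife in the plain steel tray, every brush in the slatted wooden crate and every pot in the grey box with the partition, each lying or standing wholly inside its bin. Then slide the white sample panel by its rib, keeping it flat on the bench, until the ring's centre is right under the reader's probe, so that the tip stands wholly inside the ring as seen from above. Leave the full paint tin where it stands.

Things in the scene. Friction and masses are not known exactly. Their poses are not given: they have to be found in the camera images.
- knife1: palette knife lying flat along its x axis, 130 mm long in all, may be absent: wooden handle 75 x 18 mm, 14 mm thick (from x = -65 to +10 mm), then a plain flat steel blade 28 mm wide, 3 mm thick, at mid-height. Origin: underside at mid-length, 10 mm behind the handle's front end; balances within 25 mm of it; grip the handle across y, e.g. 8 mm behind the origin. About 60 g.
- brush1: flat paint brush lying along its x axis, 130 mm long in all, may be absent: wooden handle 18 mm wide (14 mm at its rear end), 14 mm thick (x = -65 to +20 mm), then a steel ferrule and dark bristle block 32 mm wide, 14 mm thick. Origin: underside at mid-length, on the handle; balances within 20 mm of it; grip the handle across y, e.g. 8 mm behind the origin. About 60 g.
- knife1_tip (a point): point at the front end (blade) of knife1: x = +63 mm, 7 mm above its underside
- knife1_butt (a point): point at the handle's rear end of knife1: x = -63 mm, 7 mm above its underside
- brush1_tip (a point): point at the front end (bristles) of brush1: x = +63 mm, 7 mm above its underside
- brush1_butt (a point): point at the handle's rear end of brush1: x = -63 mm, 7 mm above its underside
- pot1: squat square white paint pot, standing, may be absent: body 44 x 44 mm, 40 mm high, with a round black cap 36 mm wide, 15 mm high on it; 55 mm high in all. Origin: at half the whole height (27.5 mm above its underside), on its axis; x, y square to its sides, z up to the cap. 70 to 140 g. At first there is more room for fingers before and behind it (world x) than beside it (y).
- knife2: palette knife lying flat along its x axis, 130 mm long in all, may be absent: wooden handle 75 x 18 mm, 14 mm thick (from x = -65 to +10 mm), then a plain flat steel blade 28 mm wide, 3 mm thick, at mid-height. Origin: underside at mid-length, 10 mm behind the handle's front end; balances within 25 mm of it; grip the handle across y, e.g. 8 mm behind the origin. About 60 g.
- brush2: flat paint brush lying along its x axis, 130 mm long in all, may be absent: wooden handle 18 mm wide (14 mm at its rear end), 14 mm thick (x = -65 to +20 mm), then a steel ferrule and dark bristle block 32 mm wide, 14 mm thick. Origin: underside at mid-length, on the handle; balances within 20 mm of it; grip the handle across y, e.g. 8 mm behind the origin. About 60 g.
- knife2_tip (a point): point at the front end (blade) of knife2: x = +63 mm, 7 mm above its underside
- knife2_butt (a point): point at the handle's rear end of knife2: x = -63 mm, 7 mm above its underside
- brush2_tip (a point): point at the front end (bristles) of brush2: x = +63 mm, 7 mm above its underside
- brush2_butt (a point): point at the handle's rear end of brush2: x = -63 mm, 7 mm above its underside
- pot2: squat square white paint pot, standing, may be absent: body 44 x 44 mm, 40 mm high, with a round black cap 36 mm wide, 15 mm high on it; 55 mm high in all. Origin: at half the whole height (27.5 mm above its underside), on its axis; x, y square to its sides, z up to the cap. 70 to 140 g. At first there is more room for fingers before and behind it (world x) than beside it (y).
- knife_tray_in (a point): bin for the palette knives: plain shallow steel tray with solid sides and no partition. Outside 180 (its x) x 110 (its y) x 35 mm high, floor and walls 5 mm, fixed on an 8 mm board; this point: centre of its inner floor, axes along its sides. The three bins stand 115 mm apart in y in an order that changes.
- brush_crate_in (a point): bin for the brushes: light wooden crate with slatted sides (two slats with gaps) and corner posts, no partition. Outside 180 (its x) x 110 (its y) x 35 mm high, floor and walls 5 mm, fixed on an 8 mm board; this point: centre of its inner floor, axes along its sides. The three bins stand 115 mm apart in y in an order that changes.
- pot_box_in (a point): bin for the pots: grey plastic box with solid sides and one partition wall across the middle (at x = 0, 5 mm thick, full height): two cells of about 82 x 100 mm. Outside 180 (its x) x 110 (its y) x 40 mm high, floor and walls 5 mm, fixed on an 8 mm board; this point: centre of its inner floor, axes along its sides. The three bins stand 115 mm apart in y in an order that changes.
- panel: loose white sample panel, a flat plate 200 (x) x 90 (y) x 10 mm, 0.3 to 0.65 kg, lying on the bench; origin: centre of its underside. At its robot-side end stands an aluminium grip rib, and near its far end a spot is marked with a black ring.
- rib (a point): on the panel: grip rib 50 mm long (along the panel's x), 16 mm wide (y), standing 30 mm above the plate, its top 40 mm above the bench; this point is in the rib, 28 mm above the bench. 75 mm from the panel's centre towards -x. Grip it across y from above.
- spot (a point): on the panel: marked spot, centre of the black ring (inner diameter 24, outer 32 mm) on the plate's top face, 50 mm from the panel's centre towards +x, so 125 mm from the rib
- probe_tip (a point): lower end of the fixed steel probe (12 mm across) of the colour reader, 35 mm above the bench, pointing straight down. Above 90 mm it widens to 26 mm; its arm (152 to 178 mm above the bench) runs away from the robot to a column 135 mm behind the tip, on a foot 14 mm high that begins 90 mm behind the tip.
- tin: bystander: closed full paint tin, 90 mm wide, 110 mm high; origin under its centre

How it is judged (in metres and radians):
On the way, in this order (a step that is already met when the one before it is completed fails the run):
1. all the tools and pots that are there lie in their own bins (x of knife1_tip in the frame of knife_tray_in between -0.088 and 0.088 m and y of knife1_tip in the frame of knife_tray_in between -0.053 and 0.053 m and z of each of knife1_tip, knife1_butt, knife2_tip, knife2_butt in the frame of knife_tray_in below 0.03 m and x of knife1_butt in the frame of knife_tray_in between -0.088 and 0.088 m and y of knife1_butt in the frame of knife_tray_in between -0.053 and 0.053 m and x of brush1_tip in the frame of brush_crate_in between -0.088 and 0.088 m and y of brush1_tip in the frame of brush_crate_in between -0.053 and 0.053 m and z of each of brush1_tip, brush1_butt, brush2_tip, brush2_butt in the frame of brush_crate_in below 0.03 m and x of brush1_butt in the frame of brush_crate_in between -0.088 and 0.088 m and y of brush1_butt in the frame of brush_crate_in between -0.053 and 0.053 m and x of pot1 in the frame of pot_box_in between -0.083 and 0.083 m and y of pot1 in the frame of pot_box_in between -0.048 and 0.048 m and z of each of pot1, pot2 in the frame of pot_box_in below 0.042 m and x of knife2_tip in the frame of knife_tray_in between -0.088 and 0.088 m and y of knife2_tip in the frame of knife_tray_in between -0.053 and 0.053 m and x of knife2_butt in the frame of knife_tray_in between -0.088 and 0.088 m and y of knife2_butt in the frame of knife_tray_in between -0.053 and 0.053 m and x of brush2_tip in the frame of brush_crate_in between -0.088 and 0.088 m and y of brush2_tip in the frame of brush_crate_in between -0.053 and 0.053 m and x of brush2_butt in the frame of brush_crate_in between -0.088 and 0.088 m and y of brush2_butt in the frame of brush_crate_in between -0.053 and 0.053 m and x of pot2 in the frame of pot_box_in between -0.083 and 0.083 m and y of pot2 in the frame of pot_box_in between -0.048 and 0.048 m and linear speed of each of knife1, brush1, pot1, knife2, brush2, pot2 below 0.02 m/s), for 0.2 s.
2. the panel's marked spot is under the probe tip (horizontal distance between spot and probe_tip below 0.006 m and linear speed of panel below 0.01 m/s), for 0.3 s.
At the end, for the whole second after the job is handed in: Every knife and brush has both ends inside its own bin's walls and below the rim, every pot's centre is within the inside of the pot box and below 42 mm above its floor, all at rest; the panel is at rest with its spot within 6 mm (horizontally) of the probe tip (all of step 1 and all of step 2); the robot touches nothing.
It fails at once if the paint tin is moved more than 25 mm (distance of tin from where it was at the start of the episode above 0.025 m).
It fails at once if the sample panel is lifted off the bench (more than 20 mm) or tipped instead of being slid (height (world z) of panel above 0.02 m or angle between panel's own z axis and vertical above 0.2 rad).
Of knife1, brush1, pot1, knife2, brush2, pot2 only 5 to 6 are there at a start; the rules pass over those that are not, and their reading is None.
At some moment in a run one of knife1, brush1, pot1, knife2, brush2, pot2, panel may be knocked a few centimetres aside while the robot is not near it.
Once in a run the grip may slacken for a moment while it holds something.
It also fails if it takes over 192 s, if anything falls off the work surface, if the arm or the gripper's body presses on something with over 40 N, if the wrist force passes 120 N, or if a joint passes its speed limit or range.

ROBOT

A 7-joint arm with a two-finger parallel gripper is mounted at the origin on the work surface. World frame = base frame: x ahead of the robot, y to its left, z up, the work surface at z = 0. Lengths are in m, angles in degrees, forces in N, time in s.
With the tool pointing down it reaches from about 0.35 to 0.775 m from the base axis. Payload 3.1 kg.
Tool frame: the origin (TCP) lies on the centre line of the jaws, within the pads' length; the fingertips stand ctrl.tip_extent ahead of it and the grasp point (between the pads) lies 2 mm behind it (ctrl.tip_extent is the distance from the TCP to the fingertips, in m); z points along the fingers, x is the direction in which the jaws open and shut, and the axes are right-handed (so a half turn about z gives the same grasp; the last joint's range is limited). The gripper opens to 85 mm and grips with 20 to 120 N. Pads are 22 mm wide; open, the fingers measure 114 mm over their backs; the gripper's body (76 mm by 85 mm) begins 54 mm behind the grasp point. The pads swing forward as they close: fully open they stand 13 mm farther back than shut.
Start: joints at [-72.061, 17.813, 0.802, 86.603, -0.252, 75.585, -1.558], TCP at [0.191, 0.516, 0.248] pointing down, gripper open.
Joint ranges: [-154.91, 154.91], [-16.99, 109.72], [-72.82, 74.43], [7.12, 147.25], [-82.49, 262.49], [11.32, 116.49], [-174.64, 174.64]. Speed limits (degrees/s): [159.86, 159.86, 180, 180, 180, 180, 180].

INTERFACE

Orientations are given as a 3x3 rotation matrix whose columns are the frame's x, y, z axes.
In Python, from station import ctrl, optics, hand_in, boxes_of, spot_point gives the robot as it stands.
- The arm moves only by the tool move_arm, never from a script. Its argument "rows" is a list of rows, each an object of numbers: "wx", "wy", "wz": the turn, a rotation vector about the tool's x, y, z in rad; "x", "y", "z": the shift along the tool's x, y, z in m; "jaw": the finger opening in m, from 0 to 0.0854. In form: [{"wx": .., "wy": .., "wz": .., "x": .., "y": .., "z": .., "jaw": ..}, ...]. A call has 1 to 8 rows; each row is the pose to reach, as a shift and turn from the pose measured when the call began, along the tool's axes at that moment; what a row does not reach only later rows make up. A row lasts 1/10 s, in which the tool goes at most 50 mm and 8.59 degrees, less where a joint would pass 70% of its speed; a pose out of reach is approached as far as the arm can. A call with a gripper value outside its range is refused whole. The fingers move at their own pace and stop on an object; "newtons" is the grip in N (left out, the last holds). Time passes only in rows, so rows that repeat a pose let the fingers close. It gives the time, the measured TCP pose, the force and the opening at its end, in the units of the state.
- ctrl.read_state(): the state, without advancing time (a new reading comes with each control period).
- optics.grab_frame(name): name is "side" or "top" or "wrist"; returns the picture (420x560x3 uint8, red, green, blue); there is no depth.
- optics.camera_model(name): a dict with "mtx" (3x3 intrinsics, pixels), "eye" and "rotation" of the camera in the world. Camera axes: x right, y up, looking along -z (the intrinsics and any distortion apply to the point x, -y, -z); pixel columns grow to the right and rows downward; lengths in m; the calibration is good to about 2 mm. A picture is of the moment at which its call begins: read the wrist's pose just before it. camera_model takes no time and is no camera call; for the wrist camera it gives the pose at the moment of the call.
- hand_in(): hands the job in, once; it reports no verdict.
Trained networks look in the newest picture that a camera, given by its name, has taken for a name from the list of things; names that differ only in an ending like _2 or _b are one class to them, and where a whole thing is asked for, a point or a joint stands for the part that bears it (a point fixed in the world has none). Each returns a list of dicts, best first, with "conf" (0 to 1); they miss things now and then, are a little off and sometimes report something else, mostly with a low value. They report only what shows in the picture. A call takes as long as a camera call.
- boxes_of(camera, name): "pixel" ([row, column] in pixels, amid what is visible of it).
- spot_point(camera, name): "pixel" ([row, column] in pixels: a listed point, or the origin of a listed thing).
The state is a dict: "clock": time; "joints": joint angles; "qvel": joint speeds; "tau": joint torques, N m; "position": TCP position; "ee_rot": TCP orientation; "contact_force": force on the tool from outside, world axes, zero at the start; "ft_torque": the same for the moment, N m; "width": finger opening in m.
Only numpy, scipy, OpenCV 4.12 (cv2) and the standard library are available. Lean on these libraries where they do the work, as an engineer would, in place of code of your own. Each camera call takes 0.05 s, during which the arm holds its last target.

## Working session

There is one attempt and no reset: what is moved stays moved. The work goes in short steps, Python scripts to look and compute and a tool call to move; the robot and the scene stay as the last step left them, time stands still between calls to the robot, and variables do not carry over. Pictures are saved under pics/ and viewed, and the job is handed in when it is done.

Besides the shell and the picture viewer there is one more tool, called as a command line: name --argument value ..., lists and objects as JSON in quotes. move_arm: Moves the arm, as the interface text tells. Its arguments: {"type":"object","properties":{"rows":{"type":"array","items":{"type":"object","properties":{"wx":{"type":"number"},"wy":{"type":"number"},"wz":{"type":"number"},"x":{"type":"number"},"y":{"type":"number"},"z":{"type":"number"},"jaw":{"type":"number"}}}},"newtons":{"type":"number"}},"required":["rows"]}

```bash
ls -la; mkdir -p pics
python3 - <<'E'
from station import ctrl, optics
import cv2
s=ctrl.read_state()
print(s['clock'],s['position'],s['ee_rot'],s['width'],ctrl.tip_extent)
for n in ['side','top','wrist']:
    im=optics.grab_frame(n); cv2.imwrite(f'pics/{n}0.png',im[:,:,::-1])
    m=optics.camera_model(n); print(n,m)
E
```

```text
total 12
drwxr-xr-x  3 agent agent 4096 Dec  6 13:13 .
drwxr-xr-x 23 root  root  4096 Dec  6 13:13 ..
drwxr-xr-x  2 agent agent 4096 Dec  6 13:13 pics
0.0 [0.19083051 0.51508632 0.2472144 ] [[ 3.47332463e-01  9.37741789e-01 -7.05816957e-04]
 [ 9.37739051e-01 -3.47333157e-01 -2.26921088e-03]
 [-2.37308750e-03  1.26298480e-04 -9.99997176e-01]] 0.08557680309691174 0.017
side {'mtx': array([[505.04714912,   0.        , 278.63276364],
       [  0.        , 505.04714912, 213.53372378],
       [  0.        ,   0.        ,   1.        ]]), 'eye': array([ 0.27108179, -0.91095743,  0.63319684]), 'rotation': array([[ 0.95374834,  0.13526177, -0.26845549],
       [-0.30035593,  0.46522937, -0.83267518],
       [ 0.01226426,  0.87479477,  0.48433841]])}
top {'mtx': array([[395.58824431,   0.        , 281.87149344],
       [  0.        , 395.58824431, 203.75263826],
       [  0.        ,   0.        ,   1.        ]]), 'eye': array([0.51794824, 0.06661853, 1.00811997]), 'rotation': array([[ 0.03014653,  0.99794619, -0.05652063],
       [-0.99946547,  0.03081137,  0.01092824],
       [ 0.01264728,  0.05616097,  0.99834162]])}
wrist {'mtx': array([[319.61865873,   0.        , 278.07013629],
       [  0.        , 319.61865873, 204.93695215],
       [  0.        ,   0.        ,   1.        ]]), 'eye': array([0.11732634, 0.54321898, 0.37261475]), 'rotation': array([[ 0.34786207, -0.89224803, -0.28789831],
       [ 0.93754345,  0.33037846,  0.10891443],
       [-0.00206328, -0.30780437,  0.95144743]])}
```

View pics/top0.png

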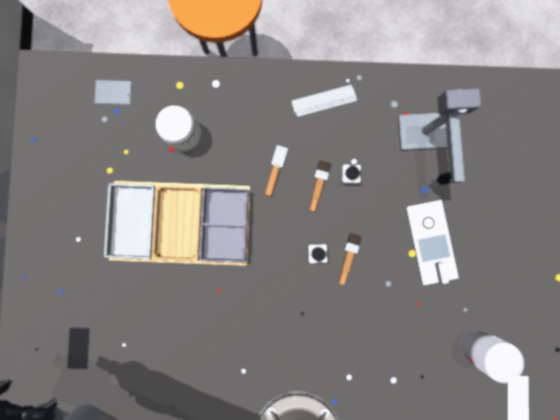

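View pics/side0.png

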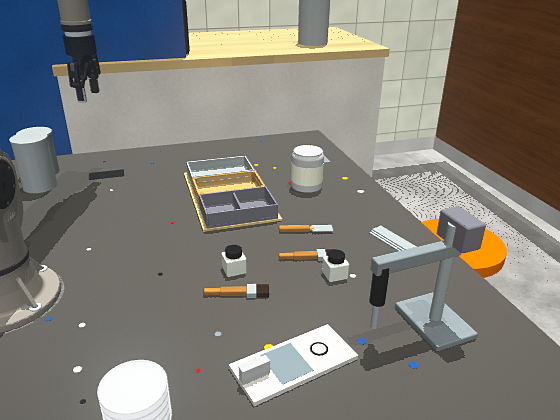

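```bash
cat > h.py <<'E'
from station import ctrl, optics, boxes_of, spot_point
import numpy as np, cv2
def ray(cam,px,m=None):
    m=m or optics.camera_model(cam); K=m['mtx']
    v=np.array([(px[1]-K[0,2])/K[0,0], -(px[0]-K[1,2])/K[1,1], -1.])
    d=m['rotation']@v; return m['eye'],d
def atz(cam,px,z,m=None):
    e,d=ray(cam,px,m); return e+d*(z-e[2])/d[2]
def proj(cam,P,m=None):
    m=m or optics.camera_model(cam); K=m['mtx']
    c=m['rotation'].T@(np.asarray(P)-m['eye'])
    return np.array([K[1,2]+K[1,1]*(-c[1])/(-c[2]), K[0,2]+K[0,0]*c[0]/(-c[2])])
def tri(c1,p1,c2,p2,m1=None,m2=None):
    e1,d1=ray(c1,p1,m1);e2,d2=ray(c2,p2,m2)
    d1=d1/np.linalg.norm(d1);d2=d2/np.linalg.norm(d2)
    t=np.linalg.lstsq(np.c_[d1,-d2],e2-e1,rcond=None)[0]
    a=e1+d1*t[0];b=e2+d2*t[1]
    return (a+b)/2,np.linalg.norm(a-b)
E
python3 - <<'E'
from h import *
Z=dict(knife1=.007,brush1=.007,pot1=.0275,knife1_tip=.007,knife1_butt=.007,brush1_tip=.007,brush1_butt=.007,knife_tray_in=.013,brush_crate_in=.013,pot_box_in=.013,rib=.028,spot=.01,probe_tip=.035,tin=0,panel=0)
optics.grab_frame('top')
for n,z in Z.items():
    for r in spot_point('top',n):
        if r['conf']>.2: print(n,np.round(r['pixel'],1),round(r['conf'],2),np.round(atz('top',r['pixel'],z),4))
optics.grab_frame('side')
print('side')
for n,z in Z.items():
    for r in spot_point('side',n):
        if r['conf']>.2: print(n,np.round(r['pixel'],1),round(r['conf'],2),np.round(atz('side',r['pixel'],z),4))
print(ctrl.read_state()['clock'])
E
```

```text
knife1 [169.6 274.5] 0.92 [0.6611 0.0771 0.007 ]
brush1 [183.8 316.9] 0.93 [ 0.6282 -0.0319  0.007 ]
brush1 [257.2 343.9] 0.59 [ 0.4446 -0.1047  0.007 ]
pot1 [174.8 349. ] 0.87 [ 0.6511 -0.1096  0.0275]
pot1 [252.7 318.2] 0.63 [ 0.4553 -0.0374  0.0275]
brush1_tip [164.8 325.8] 0.88 [ 0.6776 -0.0534  0.007 ]
brush1_butt [209.4 308.1] 0.59 [ 0.5623 -0.0112  0.007 ]
knife_tray_in [221.9 135.6] 0.86 [0.5175 0.4201 0.013 ]
knife_tray_in [181.8 432.3] 0.53 [ 0.6419 -0.3245  0.013 ]
knife_tray_in [223.8 426.8] 0.43 [ 0.5349 -0.3115  0.013 ]
brush_crate_in [220.6 176. ] 0.8 [0.5238 0.3196 0.013 ]
pot_box_in [226.7 223.8] 0.9 [0.5122 0.1995 0.013 ]
rib [273.1 442.4] 0.59 [ 0.4142 -0.3456  0.028 ]
spot [223.4 426.3] 0.88 [ 0.5359 -0.3114  0.01  ]
probe_tip [182.4 433.2] 0.86 [ 0.6377 -0.3181  0.035 ]
tin [134.2 183.6] 0.89 [0.7462 0.3134 0.    ]
tin [176.  348.3] 0.7 [ 0.6516 -0.1128  0.    ]
tin [283.3 341.7] 0.52 [ 0.3783 -0.1017  0.    ]
tin [208.2 310.8] 0.36 [ 0.5659 -0.0186  0.    ]
panel [241.9 430.8] 0.9 [ 0.4893 -0.3271  0.    ]
panel [183.8 433.9] 0.63 [ 0.6385 -0.3338  0.    ]
side

[... 557 characters left out ...]
7 ]
brush1_butt [255.3 280.6] 0.59 [ 0.5647 -0.0188  0.007 ]
knife_tray_in [177.1 221. ] 0.68 [0.5196 0.4105 0.013 ]
knife_tray_in [362.6 293. ] 0.58 [ 0.4847 -0.337   0.013 ]
brush_crate_in [257.2 309.3] 0.6 [ 0.6201 -0.0523  0.013 ]
brush_crate_in [189.7 225.2] 0.58 [0.5138 0.3262 0.013 ]
pot_box_in [210.7 237.4] 0.78 [0.5181 0.199  0.013 ]
rib [371.8 254.6] 0.58 [ 0.4151 -0.3519  0.028 ]
spot [349.6 319.4] 0.75 [ 0.5389 -0.3189  0.01  ]
probe_tip [259.6 232.5] 0.68 [ 0.4499 -0.0456  0.035 ]
probe_tip [326.9 378.8] 0.57 [ 0.6479 -0.3212  0.035 ]
tin [185.7 309.1] 0.93 [0.756 0.311 0.   ]
tin [326.1 374.9] 0.6 [ 0.664  -0.2827  0.    ]
panel [363.  292.9] 0.91 [ 0.4887 -0.3258  0.    ]
1.75
```

Run:
```python
import cv2
im=cv2.imread('pics/top0.png')
cv2.imwrite('pics/z1.png',cv2.resize(im[140:300,240:400],None,fx=3.7,fy=3.7,interpolation=cv2.INTER_CUBIC))
cv2.imwrite('pics/z2.png',cv2.resize(im[170:280,95:260],None,fx=4.5,fy=4.5,interpolation=cv2.INTER_CUBIC))
cv2.imwrite('pics/z3.png',cv2.resize(im[80:300,380:500],None,fx=2.7,fy=2.7,interpolation=cv2.INTER_CUBIC))
```

```text
(no output)
```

View pics/z1.png

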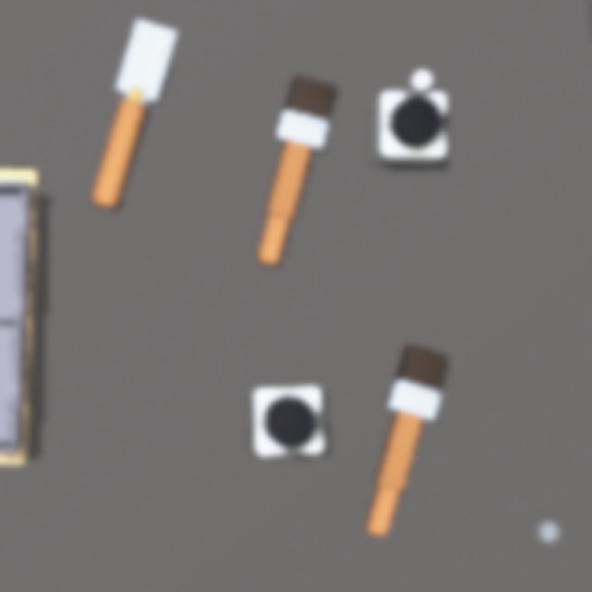

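View pics/z2.png

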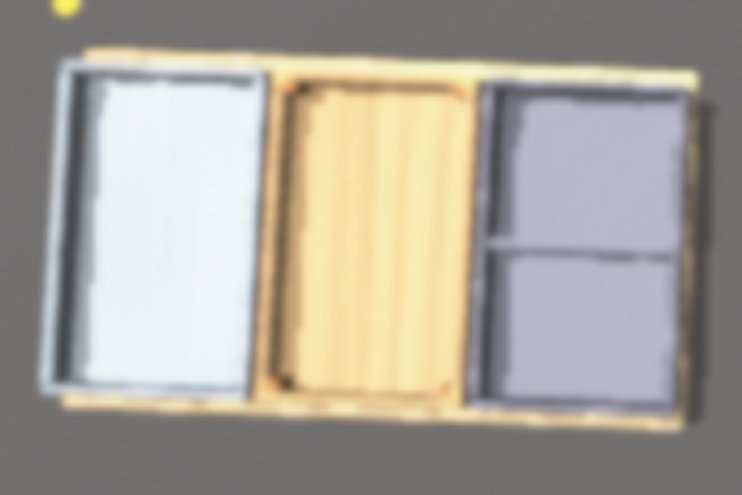

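View pics/z3.png

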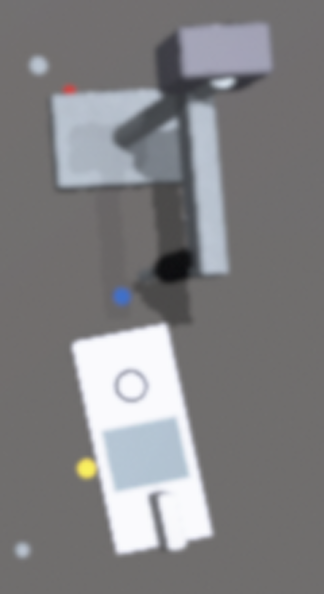

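Run:
```python
from h import *
def w(c,r,z,s,r0,c0): return atz('top',(r0+r/s,c0+c/s),z)
for n,b,t in [('knife',(105,208),(155,25)),('brushA',(268,264),(312,82)),('brushB',(377,533),(425,350))]:
    B=w(*b,.007,3.7,140,240);T=w(*t,.007,3.7,140,240);d=T-B
    print(n,'mid',np.round((B+T)/2,4),'len',np.linalg.norm(d).round(4),'yaw',np.degrees(np.arctan2(d[1],d[0])).round(1))
for n,cs,z in [('tray',[(65,60),(268,70),(250,397),(42,395)],.043),('box',[(485,83),(692,92),(684,412),(468,405)],.048)]:
    P=np.array([w(*c,z,4.5,170,95) for c in cs]);print(n,P.mean(0).round(4))
    for a,b in [(3,0),(2,1)]:
        d=P[b]-P[a];print(np.linalg.norm(d).round(3),np.degrees(np.arctan2(d[1],d[0])).round(1))
    d=P[1]-P[0];print(np.linalg.norm(d).round(3),np.degrees(np.arctan2(d[1],d[0])).round(1))
print(tri('top',(182.4,433.2),'side',(326.9,378.8)),tri('top',(223.4,426.3),'side',(349.6,319.4)),tri('top',(273.1,442.4),'side',(371.8,254.6)))
print(tri('top',(174.8,349.),'side',(262.6,337.5)),tri('top',(252.7,318.2),'side',(261.6,234.8)))
print(tri('top',(183.8,316.9),'side',(255.4,310.9)),tri('top',(257.2,343.9),'side',(294.9,235.4)),tri('top',(169.6,274.5),'side',(229.3,307.9)))
print(ctrl.read_state()['clock'])
```

```text
knife mid [0.6566 0.0752 0.007 ] len 0.1313 yaw -13.4
brushA mid [ 0.621  -0.0359  0.007 ] len 0.1294 yaw -12.1
brushB mid [ 0.4398 -0.1162  0.007 ] len 0.1284 yaw -13.6
tray [0.5192 0.4237 0.043 ]
0.181 -0.8
0.176 -0.4
0.11 -91.0
box [0.5167 0.1935 0.048 ]
0.173 -0.6
0.172 0.6
0.112 -90.7
(array([ 0.64260529, -0.32045248,  0.0347085 ]), np.float64(0.010289061609204349)) (array([ 0.53840907, -0.31399633,  0.00528303]), np.float64(0.005020875723128518)) (array([ 0.41494241, -0.34771935,  0.02379789]), np.float64(0.002475485270923484))
(array([ 0.65544089, -0.11090879,  0.02965875]), np.float64(0.009764181416037932)) (array([ 0.45565162, -0.03795315,  0.02379554]), np.float64(0.0012875223374076892))
(array([ 0.63007423, -0.03275665,  0.00312759]), np.float64(0.0029826548841361093)) (array([ 0.44189877, -0.10722475, -0.00967524]), np.float64(0.0029765854520282463)) (array([0.66331211, 0.07659537, 0.00315694]), np.float64(0.0034002364136140723))
1.75
```

```bash
cat > go.py <<'E'
import sys
from h import *
def plan(p,ang):
    """p TCP target world, ang = world angle of tool x (deg, tool z down)"""
    s=ctrl.read_state(); R=np.array(s['ee_rot']); P=np.array(s['position'])
    cand=[]
    for a in (ang,ang+180):
        c,sn=np.cos(np.radians(a)),np.sin(np.radians(a))
        T=np.array([[c,sn,0],[sn,-c,0],[0,0,-1.]])
        cand.append(cv2.Rodrigues(R.T@T)[0].ravel())
    w=min(cand,key=np.linalg.norm)
    d=R.T@(np.asarray(p)-P)
    print('t',round(s['clock'],2),'pos',P.round(4),'toolx',np.degrees(np.arctan2(R[1,0],R[0,0])).round(1),'j7',round(s['joints'][6],1),'width',round(s['width'],4),'F',np.round(s['contact_force'],1))
    print('shift',d.round(3),'turn',w.round(3),'rows~',max(np.linalg.norm(d)/.05,np.linalg.norm(w)/.15).round(1))
if __name__=='__main__':
    a=[float(v) for v in sys.argv[1:]]
    plan(a[:3],a[3])
E
python3 go.py 0.649 0.077 0.12 76.6
```

```text
t 1.75 pos [0.191  0.5157 0.2483] toolx 69.7 j7 -1.6 width 0.0854 F [ 0.7 -1.2 -0.1]
shift [-0.252  0.582  0.128] turn [ 0.     0.    -0.121] rows~ 12.9
```

move_arm --rows '[{"x": -0.252,"y": 0.582,"z": 0.128,"wz": -0.121,"jaw": 0.06},{"x": -0.252,"y": 0.582,"z": 0.128,"wz": -0.121,"jaw": 0.06},{"x": -0.252,"y": 0.582,"z": 0.128,"wz": -0.121,"jaw": 0.06},{"x": -0.252,"y": 0.582,"z": 0.128,"wz": -0.121,"jaw": 0.06},{"x": -0.252,"y": 0.582,"z": 0.128,"wz": -0.121,"jaw": 0.06},{"x": -0.252,"y": 0.582,"z": 0.128,"wz": -0.121,"jaw": 0.06},{"x": -0.252,"y": 0.582,"z": 0.128,"wz": -0.121,"jaw": 0.06},{"x": -0.252,"y": 0.582,"z": 0.128,"wz": -0.121,"jaw": 0.06}]' --newtons 50

```text
invalid input
```

```bash
python3 go.py 0.649 0.077 0.12 76.6
```

```text
t 1.75 pos [0.191  0.5157 0.2483] toolx 69.7 j7 -1.6 width 0.0854 F [ 0.7 -1.2 -0.1]
shift [-0.252  0.582  0.128] turn [ 0.     0.    -0.121] rows~ 12.9
```

move_arm --rows '[{"wx": 0,"wy": 0,"wz": -0.12,"x": -0.252,"y": 0.582,"z": 0.128,"jaw": 0.06},{"wx": 0,"wy": 0,"wz": -0.12,"x": -0.252,"y": 0.582,"z": 0.128,"jaw": 0.06},{"wx": 0,"wy": 0,"wz": -0.12,"x": -0.252,"y": 0.582,"z": 0.128,"jaw": 0.06},{"wx": 0,"wy": 0,"wz": -0.12,"x": -0.252,"y": 0.582,"z": 0.128,"jaw": 0.06},{"wx": 0,"wy": 0,"wz": -0.12,"x": -0.252,"y": 0.582,"z": 0.128,"jaw": 0.06},{"wx": 0,"wy": 0,"wz": -0.12,"x": -0.252,"y": 0.582,"z": 0.128,"jaw": 0.06},{"wx": 0,"wy": 0,"wz": -0.12,"x": -0.252,"y": 0.582,"z": 0.128,"jaw": 0.06},{"wx": 0,"wy": 0,"wz": -0.12,"x": -0.252,"y": 0.582,"z": 0.128,"jaw": 0.06}]' --newtons 50

```text
clock: 2.55
position: [0.4756, 0.2434, 0.1691]
ee_rot: [[0.232, 0.973, 0.001], [0.973, -0.232, 0.001], [0.001, 0.001, -1.0]]
contact_force: [1.0, 0.6, -0.2]
width: 0.0599
```

```bash
python3 go.py 0.649 0.077 0.12 76.6
```

```text
t 2.55 pos [0.4756 0.2434 0.1691] toolx 76.6 j7 51.6 width 0.0599 F [ 1.   0.6 -0.2]
shift [-0.122  0.207  0.049] turn [ 0.001 -0.001 -0.001] rows~ 4.9
```

move_arm --rows '[{"wx": 0,"wy": 0,"wz": 0,"x": -0.122,"y": 0.207,"z": 0.049,"jaw": 0.06},{"wx": 0,"wy": 0,"wz": 0,"x": -0.122,"y": 0.207,"z": 0.049,"jaw": 0.06},{"wx": 0,"wy": 0,"wz": 0,"x": -0.122,"y": 0.207,"z": 0.049,"jaw": 0.06},{"wx": 0,"wy": 0,"wz": 0,"x": -0.122,"y": 0.207,"z": 0.049,"jaw": 0.06},{"wx": 0,"wy": 0,"wz": 0,"x": -0.122,"y": 0.207,"z": 0.049,"jaw": 0.06},{"wx": 0,"wy": 0,"wz": 0,"x": -0.122,"y": 0.207,"z": 0.049,"jaw": 0.06},{"wx": 0,"wy": 0,"wz": 0,"x": -0.122,"y": 0.207,"z": 0.049,"jaw": 0.06}]'

```text
clock: 3.25
position: [0.6488, 0.0748, 0.1191]
ee_rot: [[0.236, 0.972, -0.001], [0.972, -0.236, -0.0], [-0.0, -0.001, -1.0]]
contact_force: [-0.5, 0.9, 0.1]
width: 0.0603
```

```bash
python3 - <<'E'
from h import *
m=optics.camera_model('wrist'); im=optics.grab_frame('wrist'); cv2.imwrite('pics/w1.png',im[:,:,::-1])
for n,z in dict(knife1=.0,knife1_tip=.007,knife1_butt=.007).items():
    for r in spot_point('wrist',n):
        if r['conf']>.3: print(n,np.round(r['pixel']),round(r['conf'],2),atz('wrist',r['pixel'],z,m).round(4))
E
python3 go.py 0.649 0.077 0.018 76.6
```

```text
knife1 [214. 282.] 0.92 [0.6571 0.0762 0.    ]
t 3.45 pos [0.648  0.0793 0.1207] toolx 76.8 j7 75.2 width 0.0599 F [-0.2  0.4  0.4]
shift [-0.002  0.001  0.103] turn [ 0.    -0.003  0.003] rows~ 2.1
```

View pics/w1.png

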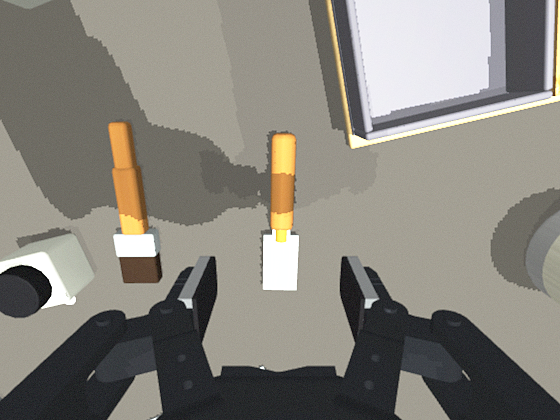

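move_arm --rows '[{"wx": 0,"wy": 0,"wz": 0,"x": -0.001,"y": 0,"z": 0.04,"jaw": 0.06},{"wx": 0,"wy": 0,"wz": 0,"x": -0.001,"y": 0,"z": 0.08,"jaw": 0.05},{"wx": 0,"wy": 0,"wz": 0,"x": -0.001,"y": 0,"z": 0.099,"jaw": 0.05},{"wx": 0,"wy": 0,"wz": 0,"x": -0.001,"y": 0,"z": 0.099,"jaw": 0.01},{"wx": 0,"wy": 0,"wz": 0,"x": -0.001,"y": 0,"z": 0.099,"jaw": 0.01},{"wx": 0,"wy": 0,"wz": 0,"x": -0.001,"y": 0,"z": 0.099,"jaw": 0.01},{"wx": 0,"wy": 0,"wz": 0,"x": -0.001,"y": 0,"z": 0.099,"jaw": 0.01},{"wx": 0,"wy": 0,"wz": 0,"x": -0.001,"y": 0,"z": 0.099,"jaw": 0.01}]'

```text
clock: 4.25
position: [0.6491, 0.0788, 0.0234]
ee_rot: [[0.229, 0.973, 0.004], [0.973, -0.229, 0.003], [0.004, 0.003, -1.0]]
contact_force: [-0.2, -0.4, 0.8]
width: 0.0161
```

```bash
python3 go.py 0.519 0.424 0.13 89.5
```

```text
t 4.25 pos [0.6491 0.0788 0.0234] toolx 76.8 j7 76.5 width 0.0161 F [-0.2 -0.4  0.8]
shift [ 0.307 -0.205 -0.106] turn [ 0.003 -0.004 -0.222] rows~ 7.7
```

move_arm --rows '[{"wx": 0,"wy": 0,"wz": 0,"x": 0,"y": 0,"z": -0.05,"jaw": 0.01},{"wx": 0,"wy": 0,"wz": 0,"x": 0,"y": 0,"z": -0.1,"jaw": 0.01},{"wx": 0,"wy": 0,"wz": -0.04,"x": 0.05,"y": -0.03,"z": -0.11,"jaw": 0.01},{"wx": 0,"wy": 0,"wz": -0.08,"x": 0.09,"y": -0.06,"z": -0.11,"jaw": 0.01},{"wx": 0,"wy": 0,"wz": -0.12,"x": 0.13,"y": -0.09,"z": -0.11,"jaw": 0.01},{"wx": 0,"wy": 0,"wz": -0.16,"x": 0.17,"y": -0.12,"z": -0.11,"jaw": 0.01},{"wx": 0,"wy": 0,"wz": -0.2,"x": 0.21,"y": -0.15,"z": -0.11,"jaw": 0.01},{"wx": 0,"wy": 0,"wz": -0.22,"x": 0.25,"y": -0.18,"z": -0.11,"jaw": 0.01}]'

```text
clock: 5.05
position: [0.5336, 0.3563, 0.1347]
ee_rot: [[0.01, 1.0, 0.005], [1.0, -0.01, 0.004], [0.004, 0.005, -1.0]]
contact_force: [0.7, -0.5, -1.2]
width: 0.0161
```

```bash
python3 go.py 0.511 0.424 0.13 89.5;python3 - <<'E'
from h import *
m=optics.camera_model('wrist'); im=optics.grab_frame('wrist'); cv2.imwrite('pics/w2.png',im[:,:,::-1])
E
```

```text
t 5.05 pos [0.5336 0.3563 0.1347] toolx 89.4 j7 58.4 width 0.0161 F [ 0.7 -0.5 -1.2]
shift [ 0.067 -0.023  0.005] turn [ 0.005 -0.004 -0.001] rows~ 1.4
```

View pics/w2.png

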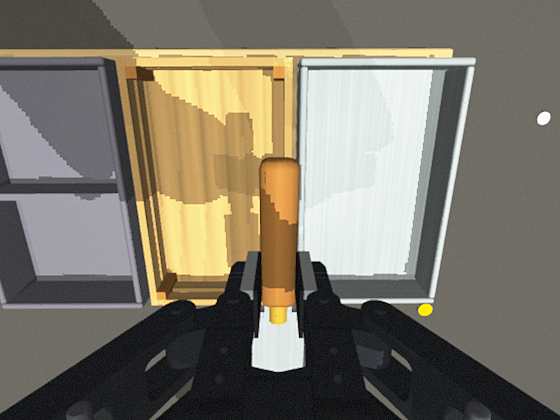

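move_arm --rows '[{"wx": 0,"wy": 0,"wz": 0,"x": 0.04,"y": -0.012,"z": 0,"jaw": 0.01},{"wx": 0,"wy": 0,"wz": 0,"x": 0.068,"y": -0.023,"z": 0.01,"jaw": 0.01},{"wx": 0,"wy": 0,"wz": 0,"x": 0.068,"y": -0.023,"z": 0.05,"jaw": 0.01},{"wx": 0,"wy": 0,"wz": 0,"x": 0.068,"y": -0.023,"z": 0.08,"jaw": 0.01},{"wx": 0,"wy": 0,"wz": 0,"x": 0.068,"y": -0.023,"z": 0.094,"jaw": 0.01},{"wx": 0,"wy": 0,"wz": 0,"x": 0.068,"y": -0.023,"z": 0.094,"jaw": 0.01},{"wx": 0,"wy": 0,"wz": 0,"x": 0.068,"y": -0.023,"z": 0.094,"jaw": 0.035},{"wx": 0,"wy": 0,"wz": 0,"x": 0.068,"y": -0.023,"z": 0.094,"jaw": 0.035}]'

```text
clock: 5.9
position: [0.5046, 0.4402, 0.0443]
ee_rot: [[-0.004, 1.0, 0.003], [1.0, 0.004, 0.019], [0.019, 0.003, -1.0]]
contact_force: [-0.6, -0.5, 0.7]
width: 0.0347
```

```bash
python3 go.py 0.511 0.424 0.13 89.5
```

```text
t 5.9 pos [0.5046 0.4402 0.0443] toolx 90.2 j7 52.7 width 0.0347 F [-0.6 -0.5  0.7]
shift [-0.015  0.007 -0.086] turn [ 0.003 -0.019  0.013] rows~ 1.7
```

move_arm --rows '[{"wx": 0,"wy": 0,"wz": 0,"x": 0,"y": 0,"z": -0.03,"jaw": 0.035},{"wx": 0,"wy": 0,"wz": 0,"x": 0,"y": 0,"z": -0.07,"jaw": 0.045},{"wx": 0,"wy": 0,"wz": 0,"x": -0.03,"y": 0,"z": -0.1,"jaw": 0.05},{"wx": 0,"wy": 0,"wz": 0,"x": -0.07,"y": 0,"z": -0.1,"jaw": 0.05},{"wx": 0,"wy": 0,"wz": 0,"x": -0.12,"y": 0,"z": -0.1,"jaw": 0.05},{"wx": 0,"wy": 0,"wz": 0,"x": -0.16,"y": 0,"z": -0.1,"jaw": 0.05},{"wx": 0,"wy": 0,"wz": 0,"x": -0.16,"y": 0,"z": -0.1,"jaw": 0.05},{"wx": 0,"wy": 0,"wz": 0,"x": -0.16,"y": 0,"z": -0.1,"jaw": 0.05}]'

```text
clock: 6.7
position: [0.5065, 0.2774, 0.1436]
ee_rot: [[-0.001, 1.0, 0.006], [1.0, 0.001, 0.021], [0.021, 0.006, -1.0]]
contact_force: [0.5, 0.2, 0.1]
width: 0.05
```

```bash
cat > look.py <<'E'
import sys
from h import *
cam,name=sys.argv[1:3]
m=optics.camera_model(cam); im=optics.grab_frame(cam); cv2.imwrite(f'pics/{name}.png',im[:,:,::-1])
Z=dict(knife1=.0,brush1=.0,pot1=.0275,knife1_tip=.007,knife1_butt=.007,brush1_tip=.007,brush1_butt=.007,knife_tray_in=.013,brush_crate_in=.013,pot_box_in=.013,rib=.028,spot=.01,probe_tip=.035,tin=0,panel=0)
for n in sys.argv[3:]:
    for r in spot_point(cam,n):
        if r['conf']>.3: print(n,np.round(r['pixel'],1),round(r['conf'],2),atz(cam,r['pixel'],Z[n],m).round(4))
E
python3 look.py top t1 brush1 pot1 brush1_tip brush1_butt; python3 go.py 0.613 -0.033 0.12 78
```

```text
brush1 [258.  345.2] 0.94 [ 0.4421 -0.1093  0.    ]
brush1 [185.  317.9] 0.62 [ 0.626  -0.0352  0.    ]
pot1 [177.1 347.5] 0.61 [ 0.6452 -0.106   0.0275]
pot1 [254.5 315.4] 0.53 [ 0.4506 -0.0306  0.0275]
brush1_tip [161.4 322.2] 0.61 [ 0.6861 -0.044   0.007 ]
brush1_butt [211.7 310.2] 0.86 [ 0.5567 -0.0167  0.007 ]
t 6.95 pos [0.5047 0.2804 0.1416] toolx 90.4 j7 64.6 width 0.0499 F [-0.4 -0.1  0.5]
shift [-0.315  0.106  0.016] turn [ 0.001 -0.02   0.217] rows~ 6.6
```

View pics/t1.png

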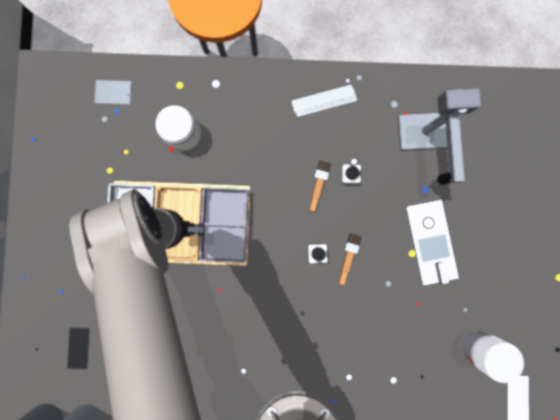

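move_arm --rows '[{"wx": 0,"wy": -0.02,"wz": 0.217,"x": -0.315,"y": 0.106,"z": 0.016,"jaw": 0.045},{"wx": 0,"wy": -0.02,"wz": 0.217,"x": -0.315,"y": 0.106,"z": 0.016,"jaw": 0.045},{"wx": 0,"wy": -0.02,"wz": 0.217,"x": -0.315,"y": 0.106,"z": 0.016,"jaw": 0.045},{"wx": 0,"wy": -0.02,"wz": 0.217,"x": -0.315,"y": 0.106,"z": 0.016,"jaw": 0.045},{"wx": 0,"wy": -0.02,"wz": 0.217,"x": -0.315,"y": 0.106,"z": 0.016,"jaw": 0.045},{"wx": 0,"wy": -0.02,"wz": 0.217,"x": -0.315,"y": 0.106,"z": 0.016,"jaw": 0.045},{"wx": 0,"wy": -0.02,"wz": 0.217,"x": -0.315,"y": 0.106,"z": 0.016,"jaw": 0.045},{"wx": 0,"wy": -0.02,"wz": 0.217,"x": -0.315,"y": 0.106,"z": 0.016,"jaw": 0.045}]'

```text
clock: 7.75
position: [0.6139, -0.0412, 0.1193]
ee_rot: [[0.217, 0.976, 0.002], [0.976, -0.217, -0.006], [-0.005, 0.003, -1.0]]
contact_force: [-1.2, -0.6, 0.3]
width: 0.0451
```

```bash
python3 look.py wrist w3 brush1 brush1_butt pot1; python3 look.py top t2 knife1 knife1_tip knife1_butt; python3 go.py 0.614 -0.033 0.021 78
```

```text
brush1 [212.7 290.1] 0.86 [ 0.6232 -0.0337  0.    ]
brush1_butt [128.8 287.2] 0.77 [ 0.5572 -0.0221  0.007 ]
pot1 [278.7 196.6] 0.76 [ 0.6509 -0.1142  0.0275]
knife1 [220.8 127.8] 0.75 [0.5197 0.4445 0.    ]
knife1_tip [131.4 185.1] 0.65 [0.7519 0.3082 0.007 ]
knife1_butt [221.1 136.4] 0.56 [0.5196 0.4203 0.007 ]
t 8.15 pos [ 0.613  -0.0313  0.1198] toolx 78.2 j7 87.2 width 0.0453 F [-0.8  0.2  0.7]
shift [-0.002  0.001  0.099] turn [ 0.001 -0.001  0.003] rows~ 2.0
```

View pics/w3.png

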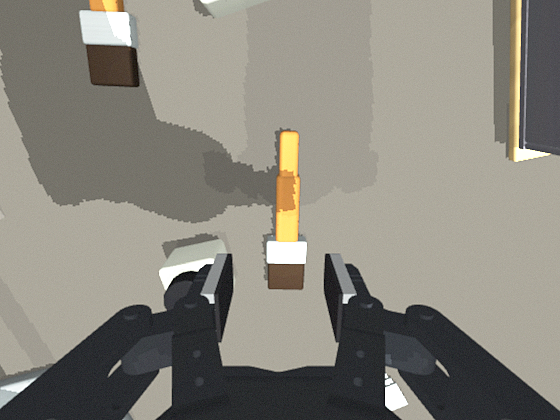

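View pics/t2.png

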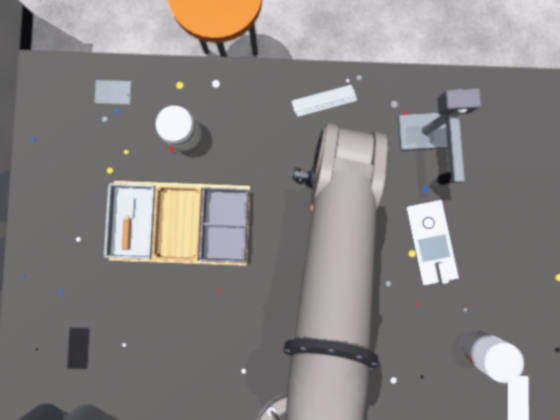

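move_arm --rows '[{"wx": 0,"wy": 0,"wz": 0,"x": -0.001,"y": 0,"z": 0.04,"jaw": 0.045},{"wx": 0,"wy": 0,"wz": 0,"x": -0.001,"y": 0,"z": 0.08,"jaw": 0.045},{"wx": 0,"wy": 0,"wz": 0,"x": -0.001,"y": 0,"z": 0.099,"jaw": 0.045},{"wx": 0,"wy": 0,"wz": 0,"x": -0.001,"y": 0,"z": 0.099,"jaw": 0.01},{"wx": 0,"wy": 0,"wz": 0,"x": -0.001,"y": 0,"z": 0.099,"jaw": 0.01},{"wx": 0,"wy": 0,"wz": 0,"x": -0.001,"y": 0,"z": 0.099,"jaw": 0.01},{"wx": 0,"wy": 0,"wz": 0,"x": -0.001,"y": 0,"z": 0.099,"jaw": 0.01}]'

```text
clock: 8.85
position: [0.6137, -0.0321, 0.0222]
ee_rot: [[0.205, 0.979, 0.004], [0.979, -0.205, 0.001], [0.002, 0.003, -1.0]]
contact_force: [-0.0, 0.0, 0.5]
width: 0.0161
```

```bash
python3 go.py 0.51 0.332 0.13 89.5
```

```text
t 8.85 pos [ 0.6137 -0.0321  0.0222] toolx 78.2 j7 89.0 width 0.0161 F [-0.   0.   0.5]
shift [ 0.335 -0.176 -0.108] turn [ 0.003 -0.001 -0.198] rows~ 7.9
```

move_arm --rows '[{"wx": 0,"wy": 0,"wz": 0,"x": 0,"y": 0,"z": -0.05,"jaw": 0.01},{"wx": 0,"wy": 0,"wz": 0,"x": 0,"y": 0,"z": -0.1,"jaw": 0.01},{"wx": 0,"wy": 0,"wz": -0.05,"x": 0.05,"y": -0.03,"z": -0.108,"jaw": 0.01},{"wx": 0,"wy": 0,"wz": -0.1,"x": 0.09,"y": -0.05,"z": -0.108,"jaw": 0.01},{"wx": 0,"wy": 0,"wz": -0.15,"x": 0.13,"y": -0.07,"z": -0.108,"jaw": 0.01},{"wx": 0,"wy": 0,"wz": -0.198,"x": 0.17,"y": -0.09,"z": -0.108,"jaw": 0.01},{"wx": 0,"wy": 0,"wz": -0.198,"x": 0.21,"y": -0.11,"z": -0.108,"jaw": 0.01},{"wx": 0,"wy": 0,"wz": -0.198,"x": 0.25,"y": -0.13,"z": -0.108,"jaw": 0.01}]'

```text
clock: 9.65
position: [0.5369, 0.2409, 0.1313]
ee_rot: [[0.009, 1.0, 0.005], [1.0, -0.009, 0.002], [0.002, 0.005, -1.0]]
contact_force: [1.2, 0.4, -0.7]
width: 0.016
```

```bash
python3 go.py 0.51 0.33 0.13 89.5
```

```text
t 9.65 pos [0.5369 0.2409 0.1313] toolx 89.5 j7 68.4 width 0.016 F [ 1.2  0.4 -0.7]
shift [ 0.089 -0.028  0.001] turn [ 0.005 -0.002  0.   ] rows~ 1.9
```

move_arm --rows '[{"wx": 0,"wy": 0,"wz": 0,"x": 0.045,"y": -0.014,"z": 0,"jaw": 0.01},{"wx": 0,"wy": 0,"wz": 0,"x": 0.089,"y": -0.028,"z": 0,"jaw": 0.01},{"wx": 0,"wy": 0,"wz": 0,"x": 0.089,"y": -0.028,"z": 0,"jaw": 0.01},{"wx": 0,"wy": 0,"wz": 0,"x": 0.089,"y": -0.028,"z": 0,"jaw": 0.01}]'

```text
clock: 10.05
position: [0.5086, 0.3324, 0.132]
ee_rot: [[0.004, 1.0, 0.006], [1.0, -0.004, 0.003], [0.003, 0.006, -1.0]]
contact_force: [0.7, -0.5, 0.3]
width: 0.0161
```

```bash
python3 look.py wrist w4;  python3 go.py 0.51 0.33 0.038 89.5
```

```text
t 10.1 pos [0.5099 0.3299 0.1319] toolx 89.5 j7 59.3 width 0.0167 F [-0.  -0.7 -0.9]
shift [-0.    -0.     0.094] turn [ 0.006 -0.001  0.001] rows~ 1.9
```

View pics/w4.png

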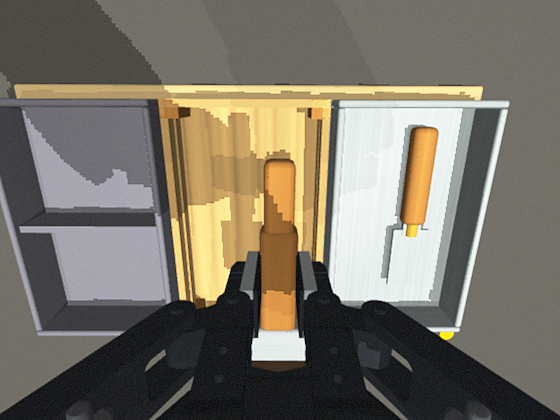

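move_arm --rows '[{"wx": 0,"wy": 0,"wz": 0,"x": 0,"y": 0,"z": 0.04,"jaw": 0.01},{"wx": 0,"wy": 0,"wz": 0,"x": 0,"y": 0,"z": 0.075,"jaw": 0.01},{"wx": 0,"wy": 0,"wz": 0,"x": 0,"y": 0,"z": 0.093,"jaw": 0.01},{"wx": 0,"wy": 0,"wz": 0,"x": 0,"y": 0,"z": 0.093,"jaw": 0.01},{"wx": 0,"wy": 0,"wz": 0,"x": 0,"y": 0,"z": 0.093,"jaw": 0.025},{"wx": 0,"wy": 0,"wz": 0,"x": 0,"y": 0,"z": 0.093,"jaw": 0.025},{"wx": 0,"wy": 0,"wz": 0,"x": 0,"y": 0,"z": 0.05,"jaw": 0.025},{"wx": 0,"wy": 0,"wz": 0,"x": 0,"y": 0,"z": 0.0,"jaw": 0.025}]'

```text
clock: 10.9
position: [0.509, 0.3289, 0.1323]
ee_rot: [[0.008, 1.0, 0.004], [1.0, -0.008, -0.001], [-0.001, 0.004, -1.0]]
contact_force: [1.0, 0.9, 0.3]
width: 0.0255
```

```bash
python3 go.py 0.432 -0.114 0.12 76.4
```

```text
t 10.9 pos [0.509  0.3289 0.1323] toolx 89.5 j7 59.3 width 0.0255 F [1.  0.9 0.3]
shift [-0.444 -0.073  0.012] turn [0.004 0.    0.229] rows~ 9.0
```

move_arm --rows '[{"wx": 0,"wy": 0,"wz": 0.23,"x": -0.444,"y": -0.073,"z": 0.012,"jaw": 0.045},{"wx": 0,"wy": 0,"wz": 0.23,"x": -0.444,"y": -0.073,"z": 0.012,"jaw": 0.045},{"wx": 0,"wy": 0,"wz": 0.23,"x": -0.444,"y": -0.073,"z": 0.012,"jaw": 0.045},{"wx": 0,"wy": 0,"wz": 0.23,"x": -0.444,"y": -0.073,"z": 0.012,"jaw": 0.045},{"wx": 0,"wy": 0,"wz": 0.23,"x": -0.444,"y": -0.073,"z": 0.012,"jaw": 0.045},{"wx": 0,"wy": 0,"wz": 0.23,"x": -0.444,"y": -0.073,"z": 0.012,"jaw": 0.045},{"wx": 0,"wy": 0,"wz": 0.23,"x": -0.444,"y": -0.073,"z": 0.012,"jaw": 0.045},{"wx": 0,"wy": 0,"wz": 0.23,"x": -0.444,"y": -0.073,"z": 0.012,"jaw": 0.045}]'

```text
clock: 11.7
position: [0.4417, -0.0662, 0.1237]
ee_rot: [[0.236, 0.972, 0.008], [0.972, -0.236, -0.0], [0.002, 0.008, -1.0]]
contact_force: [-0.0, 0.2, -0.4]
width: 0.0451
```

```bash
python3 go.py 0.432 -0.114 0.12 76.4
```

```text
t 11.7 pos [ 0.4417 -0.0662  0.1237] toolx 76.3 j7 88.9 width 0.0451 F [-0.   0.2 -0.4]
shift [-0.049  0.002  0.004] turn [ 0.008 -0.002 -0.001] rows~ 1.0
```

move_arm --rows '[{"wx": 0.008,"wy": 0,"wz": 0,"x": -0.049,"y": 0.002,"z": 0.004,"jaw": 0.045},{"wx": 0.008,"wy": 0,"wz": 0,"x": -0.049,"y": 0.002,"z": 0.004,"jaw": 0.045},{"wx": 0.008,"wy": 0,"wz": 0,"x": -0.049,"y": 0.002,"z": 0.004,"jaw": 0.045},{"wx": 0.008,"wy": 0,"wz": 0,"x": -0.049,"y": 0.002,"z": 0.004,"jaw": 0.045}]'

```text
clock: 12.1
position: [0.4331, -0.1131, 0.1205]
ee_rot: [[0.235, 0.972, 0.003], [0.972, -0.235, 0.003], [0.003, 0.002, -1.0]]
contact_force: [0.0, 0.9, 0.7]
width: 0.0447
```

```bash
python3 look.py wrist w5 brush1 brush1_butt pot1; python3 look.py top t3 brush1 pot1;python3 go.py 0.432 -0.114 0.021 76.4
```

```text
brush1 [212.7 276.1] 0.81 [ 0.4404 -0.1158  0.    ]
pot1 [220.  383.7] 0.9 [ 0.455  -0.0385  0.0275]
brush1 [257.2 345.5] 0.74 [ 0.4442 -0.11    0.    ]
brush1 [219.4 174.4] 0.7 [0.5268 0.3271 0.    ]
brush1 [197.  126.9] 0.38 [0.58 0.45 0.  ]
pot1 [175.5 351.2] 0.95 [ 0.6495 -0.1151  0.0275]
pot1 [271.3 440.4] 0.75 [ 0.4184 -0.3409  0.0275]
pot1 [256.2 318. ] 0.71 [ 0.4467 -0.0371  0.0275]
t 12.45 pos [ 0.4323 -0.1134  0.1196] toolx 76.4 j7 96.1 width 0.0449 F [ 0.2  0.1 -0.1]
shift [-0.001 -0.     0.099] turn [ 0.    -0.002  0.001] rows~ 2.0
```

View pics/w5.png

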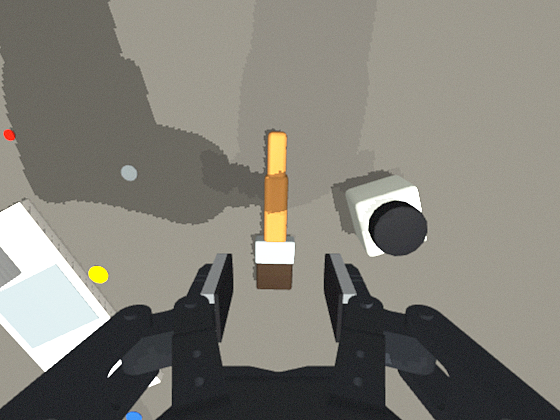

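View pics/t3.png

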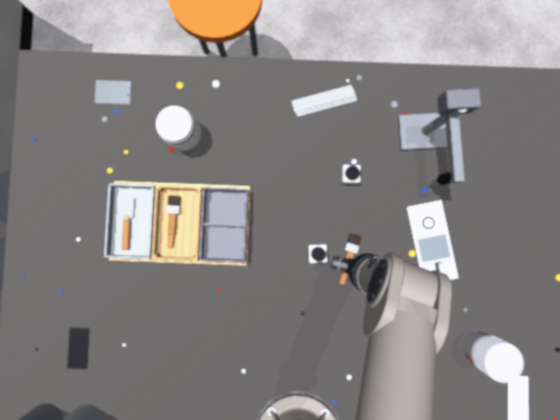

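move_arm --rows '[{"wx": 0,"wy": 0,"wz": 0,"x": -0.002,"y": 0,"z": 0.04,"jaw": 0.045},{"wx": 0,"wy": 0,"wz": 0,"x": -0.002,"y": 0,"z": 0.08,"jaw": 0.045},{"wx": 0,"wy": 0,"wz": 0,"x": -0.002,"y": 0,"z": 0.098,"jaw": 0.045},{"wx": 0,"wy": 0,"wz": 0,"x": -0.002,"y": 0,"z": 0.098,"jaw": 0.01},{"wx": 0,"wy": 0,"wz": 0,"x": -0.002,"y": 0,"z": 0.098,"jaw": 0.01},{"wx": 0,"wy": 0,"wz": 0,"x": -0.002,"y": 0,"z": 0.098,"jaw": 0.01},{"wx": 0,"wy": 0,"wz": 0,"x": -0.002,"y": 0,"z": 0.098,"jaw": 0.01}]'

```text
clock: 13.15
position: [0.4332, -0.1154, 0.0228]
ee_rot: [[0.234, 0.972, 0.004], [0.972, -0.234, 0.001], [0.002, 0.003, -1.0]]
contact_force: [-0.3, -0.2, -0.9]
width: 0.0163
```

```bash
python3 go.py 0.51 0.288 0.13 89.5
```

```text
t 13.15 pos [ 0.4332 -0.1154  0.0228] toolx 76.5 j7 101.9 width 0.0163 F [-0.3 -0.2 -0.9]
shift [ 0.41  -0.02  -0.106] turn [ 0.003 -0.002 -0.228] rows~ 8.5
```

move_arm --rows '[{"wx": 0,"wy": 0,"wz": 0,"x": 0,"y": 0,"z": -0.05,"jaw": 0.01},{"wx": 0,"wy": 0,"wz": 0,"x": 0,"y": 0,"z": -0.1,"jaw": 0.01},{"wx": 0,"wy": 0,"wz": -0.05,"x": 0.05,"y": 0,"z": -0.106,"jaw": 0.01},{"wx": 0,"wy": 0,"wz": -0.1,"x": 0.1,"y": 0,"z": -0.106,"jaw": 0.01},{"wx": 0,"wy": 0,"wz": -0.15,"x": 0.15,"y": 0,"z": -0.106,"jaw": 0.01},{"wx": 0,"wy": 0,"wz": -0.2,"x": 0.2,"y": -0.01,"z": -0.106,"jaw": 0.01},{"wx": 0,"wy": 0,"wz": -0.228,"x": 0.25,"y": -0.01,"z": -0.106,"jaw": 0.01},{"wx": 0,"wy": 0,"wz": -0.228,"x": 0.29,"y": -0.02,"z": -0.106,"jaw": 0.01}]'

```text
clock: 13.95
position: [0.4827, 0.1742, 0.1309]
ee_rot: [[0.007, 1.0, 0.007], [1.0, -0.007, 0.003], [0.003, 0.007, -1.0]]
contact_force: [-0.1, -0.5, 0.0]
width: 0.0161
```

```bash
python3 go.py 0.51 0.288 0.13 89.5
```

```text
t 13.95 pos [0.4827 0.1742 0.1309] toolx 89.6 j7 72.8 width 0.0161 F [-0.1 -0.5  0. ]
shift [0.114 0.026 0.001] turn [ 0.007 -0.003  0.002] rows~ 2.3
```

move_arm --rows '[{"wx": 0.007,"wy": 0,"wz": 0,"x": 0.04,"y": 0.01,"z": 0,"jaw": 0.01},{"wx": 0.007,"wy": 0,"wz": 0,"x": 0.08,"y": 0.02,"z": 0,"jaw": 0.01},{"wx": 0.007,"wy": 0,"wz": 0,"x": 0.114,"y": 0.026,"z": 0,"jaw": 0.01},{"wx": 0.007,"wy": 0,"wz": 0,"x": 0.114,"y": 0.026,"z": 0,"jaw": 0.01},{"wx": 0.007,"wy": 0,"wz": 0,"x": 0.114,"y": 0.026,"z": 0,"jaw": 0.01}]'

```text
clock: 14.45
position: [0.5093, 0.289, 0.1319]
ee_rot: [[0.005, 1.0, 0.001], [1.0, -0.005, 0.003], [0.003, 0.001, -1.0]]
contact_force: [0.7, -1.9, -0.5]
width: 0.0162
```

```bash
python3 look.py wrist w6;  python3 go.py 0.51 0.288 0.038 89.5
```

```text
t 14.5 pos [0.5097 0.2872 0.1319] toolx 89.6 j7 63.6 width 0.0161 F [ 0.8 -1.2 -0.6]
shift [0.001 0.    0.094] turn [ 0.001 -0.002  0.002] rows~ 1.9
```

View pics/w6.png

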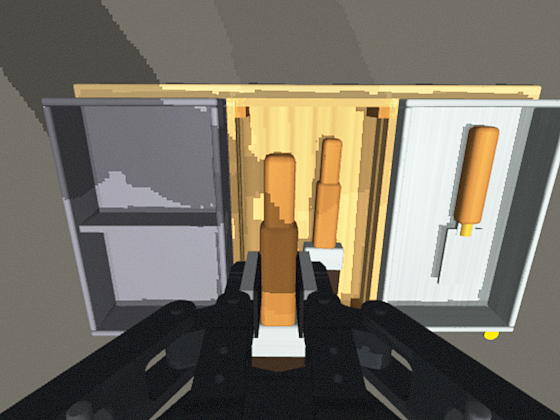

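Run:
```python
from h import *
for px,z in [((215,316),.027),((215,338),.027),((245,303),.027),((245,342),.027),((200,240),.043),((200,388),.043),((265,303),.027)]: print(px,atz('wrist',px,z).round(4))
```

```text
(215, 316) [0.5139 0.3166 0.027 ]
(215, 338) [0.5141 0.3334 0.027 ]
(245, 303) [0.539  0.3071 0.027 ]
(245, 342) [0.5393 0.3379 0.027 ]
(200, 240) [0.4966 0.2611 0.043 ]
(200, 388) [0.4974 0.3648 0.043 ]
(265, 303) [0.5566 0.3074 0.027 ]
```

move_arm --rows '[{"wx": 0,"wy": 0,"wz": 0,"x": 0,"y": 0,"z": 0.04,"jaw": 0.01},{"wx": 0,"wy": 0,"wz": 0,"x": 0,"y": 0,"z": 0.075,"jaw": 0.01},{"wx": 0,"wy": 0,"wz": 0,"x": 0,"y": 0,"z": 0.092,"jaw": 0.01},{"wx": 0,"wy": 0,"wz": 0,"x": 0,"y": 0,"z": 0.092,"jaw": 0.01},{"wx": 0,"wy": 0,"wz": 0,"x": 0,"y": 0,"z": 0.092,"jaw": 0.023},{"wx": 0,"wy": 0,"wz": 0,"x": 0,"y": 0,"z": 0.092,"jaw": 0.023},{"wx": 0,"wy": 0,"wz": 0,"x": 0,"y": 0,"z": 0.05,"jaw": 0.023},{"wx": 0,"wy": 0,"wz": 0,"x": 0,"y": 0,"z": 0.0,"jaw": 0.023}]'

```text
clock: 15.3
position: [0.5087, 0.2861, 0.1324]
ee_rot: [[0.008, 1.0, -0.001], [1.0, -0.008, 0.0], [0.0, -0.001, -1.0]]
contact_force: [1.6, 1.1, 0.2]
width: 0.0231
```

```bash
python3 go.py 0.454 -0.038 0.15 0.5
```

```text
t 15.3 pos [0.5087 0.2861 0.1324] toolx 89.6 j7 63.6 width 0.0231 F [1.6 1.1 0.2]
shift [-0.324 -0.052 -0.018] turn [-1.000e-03  1.000e-03  1.554e+00] rows~ 10.4
```

move_arm --rows '[{"wx": 0,"wy": 0,"wz": -1.58,"x": -0.324,"y": -0.052,"z": -0.018,"jaw": 0.07},{"wx": 0,"wy": 0,"wz": -1.58,"x": -0.324,"y": -0.052,"z": -0.018,"jaw": 0.07},{"wx": 0,"wy": 0,"wz": -1.58,"x": -0.324,"y": -0.052,"z": -0.018,"jaw": 0.07},{"wx": 0,"wy": 0,"wz": -1.58,"x": -0.324,"y": -0.052,"z": -0.018,"jaw": 0.07},{"wx": 0,"wy": 0,"wz": -1.58,"x": -0.324,"y": -0.052,"z": -0.018,"jaw": 0.07},{"wx": 0,"wy": 0,"wz": -1.58,"x": -0.324,"y": -0.052,"z": -0.018,"jaw": 0.07},{"wx": 0,"wy": 0,"wz": -1.58,"x": -0.324,"y": -0.052,"z": -0.018,"jaw": 0.07},{"wx": 0,"wy": 0,"wz": -1.58,"x": -0.324,"y": -0.052,"z": -0.018,"jaw": 0.07}]'

```text
clock: 16.1
position: [0.4542, -0.0452, 0.1528]
ee_rot: [[-0.902, 0.432, 0.003], [0.432, 0.902, -0.003], [-0.004, -0.001, -1.0]]
contact_force: [0.3, 0.2, -0.4]
width: 0.07
```

```bash
python3 go.py 0.454 -0.038 0.15 180
```

```text
t 16.1 pos [ 0.4542 -0.0452  0.1528] toolx 154.4 j7 160.1 width 0.07 F [ 0.3  0.2 -0.4]
shift [0.003 0.006 0.003] turn [-0.002  0.004 -0.447] rows~ 3.0
```

move_arm --rows '[{"wx": 0,"wy": 0,"wz": 2.69,"x": 0.003,"y": 0.006,"z": 0.003,"jaw": 0.07},{"wx": 0,"wy": 0,"wz": 2.69,"x": 0.003,"y": 0.006,"z": 0.003,"jaw": 0.07},{"wx": 0,"wy": 0,"wz": 2.69,"x": 0.003,"y": 0.006,"z": 0.003,"jaw": 0.07},{"wx": 0,"wy": 0,"wz": 2.69,"x": 0.003,"y": 0.006,"z": 0.003,"jaw": 0.07},{"wx": 0,"wy": 0,"wz": 2.69,"x": 0.003,"y": 0.006,"z": 0.003,"jaw": 0.07},{"wx": 0,"wy": 0,"wz": 2.69,"x": 0.003,"y": 0.006,"z": 0.003,"jaw": 0.07},{"wx": 0,"wy": 0,"wz": 2.69,"x": 0.003,"y": 0.006,"z": 0.003,"jaw": 0.07},{"wx": 0,"wy": 0,"wz": 2.69,"x": 0.003,"y": 0.006,"z": 0.003,"jaw": 0.07}]'

```text
clock: 16.9
position: [0.455, -0.0392, 0.1517]
ee_rot: [[0.078, 0.997, 0.006], [0.997, -0.078, 0.001], [0.002, 0.006, -1.0]]
contact_force: [0.3, 0.0, 0.5]
width: 0.0703
```

```bash
python3 go.py 0.454 -0.038 0.15 0
```

```text
t 16.9 pos [ 0.455  -0.0392  0.1517] toolx 85.5 j7 92.8 width 0.0703 F [0.3 0.  0.5]
shift [ 0.001 -0.001  0.002] turn [ 0.004 -0.006  1.493] rows~ 10.0
```

move_arm --rows '[{"wx": 0,"wy": 0,"wz": 1.493,"x": 0.001,"y": -0.001,"z": 0.002,"jaw": 0.07},{"wx": 0,"wy": 0,"wz": 1.493,"x": 0.001,"y": -0.001,"z": 0.002,"jaw": 0.07},{"wx": 0,"wy": 0,"wz": 1.493,"x": 0.001,"y": -0.001,"z": 0.002,"jaw": 0.07},{"wx": 0,"wy": 0,"wz": 1.493,"x": 0.001,"y": -0.001,"z": 0.002,"jaw": 0.07},{"wx": 0,"wy": 0,"wz": 1.493,"x": 0.001,"y": -0.001,"z": 0.002,"jaw": 0.07},{"wx": 0,"wy": 0,"wz": 1.493,"x": 0.001,"y": -0.001,"z": 0.002,"jaw": 0.07},{"wx": 0,"wy": 0,"wz": 1.493,"x": 0.001,"y": -0.001,"z": 0.002,"jaw": 0.07},{"wx": 0,"wy": 0,"wz": 1.493,"x": 0.001,"y": -0.001,"z": 0.002,"jaw": 0.07}]'

```text
clock: 17.7
position: [0.455, -0.0387, 0.1516]
ee_rot: [[0.957, 0.289, 0.009], [0.289, -0.957, 0.002], [0.009, 0.001, -1.0]]
contact_force: [-0.8, 0.1, 0.1]
width: 0.0697
```

```bash
python3 go.py 0.454 -0.038 0.15 0
```

```text
t 17.7 pos [ 0.455  -0.0387  0.1516] toolx 16.8 j7 26.5 width 0.0697 F [-0.8  0.1  0.1]
shift [-0.001 -0.001  0.002] turn [-0.001 -0.01   0.293] rows~ 2.0
```

move_arm --rows '[{"wx": 0,"wy": -0.01,"wz": 0.293,"x": -0.001,"y": -0.001,"z": 0.002,"jaw": 0.07},{"wx": 0,"wy": -0.01,"wz": 0.293,"x": -0.001,"y": -0.001,"z": 0.002,"jaw": 0.07},{"wx": 0,"wy": -0.01,"wz": 0.293,"x": -0.001,"y": -0.001,"z": 0.002,"jaw": 0.07},{"wx": 0,"wy": -0.01,"wz": 0.293,"x": -0.001,"y": -0.001,"z": 0.002,"jaw": 0.07}]'

```text
clock: 18.1
position: [0.4544, -0.0384, 0.1508]
ee_rot: [[1.0, 0.003, 0.002], [0.003, -1.0, 0.001], [0.002, -0.001, -1.0]]
contact_force: [0.8, 0.5, -0.3]
width: 0.0695
```

```bash
python3 look.py wrist w7 pot1; python3 look.py top t4 pot1 brush1;python3 go.py 0.454 -0.038 0.035 0
```

```text
pot1 [203.2 276.9] 0.75 [ 0.454  -0.0379  0.0275]
pot1 [285.9 497.8] 0.65 [ 0.6508 -0.1149  0.0275]
pot1 [176.4 350.6] 0.63 [ 0.6472 -0.1137  0.0275]
pot1 [254.3 317.2] 0.58 [ 0.4513 -0.035   0.0275]
brush1 [220.9 171.4] 0.86 [0.5228 0.3345 0.    ]
brush1 [222.9 185.5] 0.73 [0.5188 0.2986 0.    ]
brush1 [249.7 188. ] 0.73 [0.4514 0.2893 0.    ]
brush1 [242.2 429.6] 0.41 [ 0.4885 -0.324   0.    ]
t 18.35 pos [ 0.4538 -0.0381  0.1498] toolx 0.0 j7 10.4 width 0.07 F [ 0.3 -0.4 -0.3]
shift [ 0.    -0.     0.115] turn [-0.001  0.     0.001] rows~ 2.3
```

View pics/w7.png

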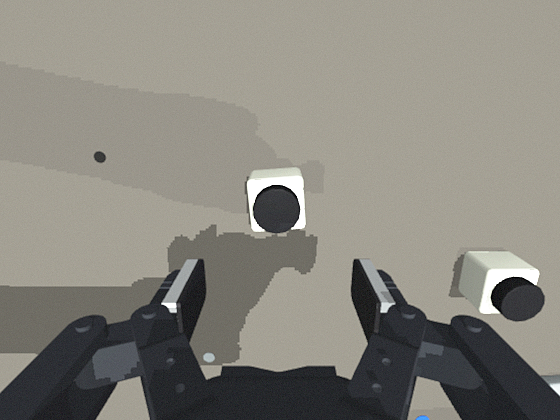

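View pics/t4.png

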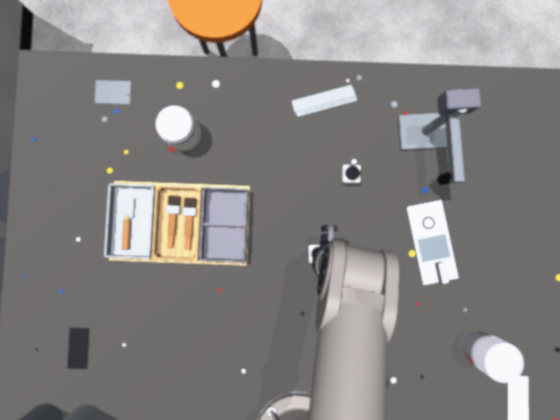

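move_arm --rows '[{"wx": 0,"wy": 0,"wz": 0,"x": 0,"y": 0,"z": 0.045,"jaw": 0.07},{"wx": 0,"wy": 0,"wz": 0,"x": 0,"y": 0,"z": 0.09,"jaw": 0.07},{"wx": 0,"wy": 0,"wz": 0,"x": 0,"y": 0,"z": 0.12,"jaw": 0.07},{"wx": 0,"wy": 0,"wz": 0,"x": 0,"y": 0,"z": 0.12,"jaw": 0.035},{"wx": 0,"wy": 0,"wz": 0,"x": 0,"y": 0,"z": 0.12,"jaw": 0.035},{"wx": 0,"wy": 0,"wz": 0,"x": 0,"y": 0,"z": 0.12,"jaw": 0.035},{"wx": 0,"wy": 0,"wz": 0,"x": 0,"y": 0,"z": 0.12,"jaw": 0.035}]'

```text
clock: 19.05
position: [0.4556, -0.0381, 0.0316]
ee_rot: [[1.0, 0.001, 0.004], [0.001, -1.0, 0.001], [0.004, -0.001, -1.0]]
contact_force: [0.4, -0.5, -1.2]
width: 0.0438
```

```bash
python3 go.py 0.475 0.194 0.15 89.5
```

```text
t 19.05 pos [ 0.4556 -0.0381  0.0316] toolx 0.1 j7 17.5 width 0.0438 F [ 0.4 -0.5 -1.2]
shift [ 0.02  -0.232 -0.118] turn [ 0.002 -0.004 -1.561] rows~ 10.4
```

move_arm --rows '[{"wx": 0,"wy": 0,"wz": 0,"x": 0,"y": 0,"z": -0.05,"jaw": 0.035},{"wx": 0,"wy": 0,"wz": -0.14,"x": 0,"y": 0,"z": -0.1,"jaw": 0.035},{"wx": 0,"wy": 0,"wz": -0.28,"x": 0,"y": -0.04,"z": -0.118,"jaw": 0.035},{"wx": 0,"wy": 0,"wz": -0.42,"x": 0.005,"y": -0.08,"z": -0.118,"jaw": 0.035},{"wx": 0,"wy": 0,"wz": -0.56,"x": 0.01,"y": -0.12,"z": -0.118,"jaw": 0.035},{"wx": 0,"wy": 0,"wz": -0.7,"x": 0.015,"y": -0.16,"z": -0.118,"jaw": 0.035},{"wx": 0,"wy": 0,"wz": -0.84,"x": 0.02,"y": -0.2,"z": -0.118,"jaw": 0.035},{"wx": 0,"wy": 0,"wz": -0.98,"x": 0.02,"y": -0.232,"z": -0.118,"jaw": 0.035}]'

```text
clock: 19.85
position: [0.4756, 0.1969, 0.1515]
ee_rot: [[0.55, 0.835, 0.007], [0.835, -0.55, 0.003], [0.007, 0.004, -1.0]]
contact_force: [0.2, -0.3, -0.5]
width: 0.0437
```

```bash
python3 go.py 0.475 0.194 0.15 89.5
```

```text
t 19.85 pos [0.4756 0.1969 0.1515] toolx 56.6 j7 36.8 width 0.0437 F [ 0.2 -0.3 -0.5]
shift [-0.003  0.001  0.002] turn [ 0.006 -0.005 -0.574] rows~ 3.8
```

move_arm --rows '[{"wx": 0.006,"wy": -0.005,"wz": -0.14,"x": -0.003,"y": 0.001,"z": 0,"jaw": 0.035},{"wx": 0.006,"wy": -0.005,"wz": -0.28,"x": -0.003,"y": 0.001,"z": 0,"jaw": 0.035},{"wx": 0.006,"wy": -0.005,"wz": -0.42,"x": -0.003,"y": 0.001,"z": 0,"jaw": 0.035},{"wx": 0.006,"wy": -0.005,"wz": -0.574,"x": -0.003,"y": 0.001,"z": 0,"jaw": 0.035},{"wx": 0.006,"wy": -0.005,"wz": -0.574,"x": -0.003,"y": 0.001,"z": 0,"jaw": 0.035},{"wx": 0.006,"wy": -0.005,"wz": -0.574,"x": -0.003,"y": 0.001,"z": 0,"jaw": 0.035}]'

```text
clock: 20.45
position: [0.4752, 0.1938, 0.1524]
ee_rot: [[0.011, 1.0, 0.002], [1.0, -0.011, 0.001], [0.001, 0.002, -1.0]]
contact_force: [-0.2, 0.5, -0.2]
width: 0.0438
```

```bash
python3 look.py wrist w8;  python3 go.py 0.475 0.194 0.048 89.5
```

```text
t 20.5 pos [0.4751 0.1938 0.1522] toolx 89.4 j7 68.0 width 0.0435 F [-0.4 -0.6 -1.2]
shift [ 0.    -0.     0.104] turn [ 0.001 -0.001 -0.002] rows~ 2.1
```

View pics/w8.png

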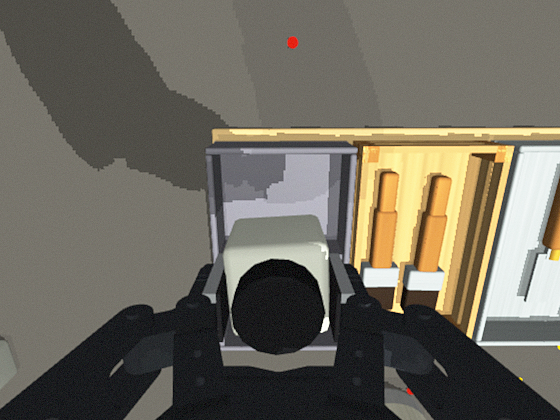

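move_arm --rows '[{"wx": 0,"wy": 0,"wz": 0,"x": 0,"y": 0,"z": 0.04,"jaw": 0.035},{"wx": 0,"wy": 0,"wz": 0,"x": 0,"y": 0,"z": 0.08,"jaw": 0.035},{"wx": 0,"wy": 0,"wz": 0,"x": 0,"y": 0,"z": 0.105,"jaw": 0.035},{"wx": 0,"wy": 0,"wz": 0,"x": 0,"y": 0,"z": 0.105,"jaw": 0.035},{"wx": 0,"wy": 0,"wz": 0,"x": 0,"y": 0,"z": 0.105,"jaw": 0.056},{"wx": 0,"wy": 0,"wz": 0,"x": 0,"y": 0,"z": 0.105,"jaw": 0.056},{"wx": 0,"wy": 0,"wz": 0,"x": 0,"y": 0,"z": 0.06,"jaw": 0.056},{"wx": 0,"wy": 0,"wz": 0,"x": 0,"y": 0,"z": 0.01,"jaw": 0.056}]'

```text
clock: 21.3
position: [0.4743, 0.1934, 0.1434]
ee_rot: [[0.012, 1.0, -0.001], [1.0, -0.012, -0.0], [-0.0, -0.001, -1.0]]
contact_force: [2.2, 1.5, 0.5]
width: 0.0562
```

```bash
python3 go.py 0.649 -0.112 0.15 0
```

```text
t 21.3 pos [0.4743 0.1934 0.1434] toolx 89.3 j7 68.1 width 0.0562 F [2.2 1.5 0.5]
shift [-0.303  0.178 -0.007] turn [-0.000e+00  1.000e-03  1.559e+00] rows~ 10.4
```

```bash
python3 go.py 0.650 -0.113 0.14 90
```

```text
t 21.3 pos [0.4743 0.1934 0.1434] toolx 89.3 j7 68.1 width 0.0562 F [2.2 1.5 0.5]
shift [-0.304  0.179  0.003] turn [-0.001  0.    -0.012] rows~ 7.1
```

move_arm --rows '[{"wx": 0,"wy": 0,"wz": -0.012,"x": -0.304,"y": 0.179,"z": 0.003,"jaw": 0.07},{"wx": 0,"wy": 0,"wz": -0.012,"x": -0.304,"y": 0.179,"z": 0.003,"jaw": 0.07},{"wx": 0,"wy": 0,"wz": -0.012,"x": -0.304,"y": 0.179,"z": 0.003,"jaw": 0.07},{"wx": 0,"wy": 0,"wz": -0.012,"x": -0.304,"y": 0.179,"z": 0.003,"jaw": 0.07},{"wx": 0,"wy": 0,"wz": -0.012,"x": -0.304,"y": 0.179,"z": 0.003,"jaw": 0.07},{"wx": 0,"wy": 0,"wz": -0.012,"x": -0.304,"y": 0.179,"z": 0.003,"jaw": 0.07},{"wx": 0,"wy": 0,"wz": -0.012,"x": -0.304,"y": 0.179,"z": 0.003,"jaw": 0.07},{"wx": 0,"wy": 0,"wz": -0.012,"x": -0.304,"y": 0.179,"z": 0.003,"jaw": 0.07}]'

```text
clock: 22.1
position: [0.6514, -0.1241, 0.1422]
ee_rot: [[0.012, 1.0, 0.004], [1.0, -0.012, -0.01], [-0.01, 0.004, -1.0]]
contact_force: [-1.2, -1.4, -0.3]
width: 0.0702
```

```bash
python3 look.py top t5 pot1 spot;python3 look.py wrist w9 pot1;python3 go.py 0.650 -0.113 0.032 90
```

```text
pot1 [241.6 222.7] 0.7 [0.4756 0.1989 0.0275]
pot1 [173.9 347.9] 0.51 [ 0.6532 -0.1068  0.0275]
spot [224.2 428.2] 0.95 [ 0.5341 -0.3162  0.01  ]
pot1 [210.3 272.7] 0.57 [ 0.6537 -0.1166  0.0275]
t 22.35 pos [ 0.65   -0.1101  0.1414] toolx 90.2 j7 104.5 width 0.07 F [-0.9  0.2  0.3]
shift [-0.003 -0.     0.109] turn [ 0.001 -0.002  0.003] rows~ 2.2
```

View pics/w9.png

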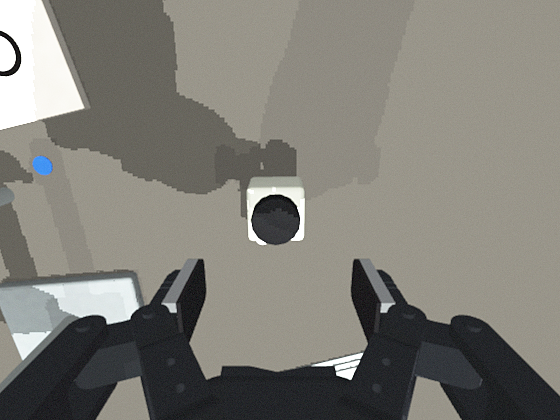

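View pics/t5.png

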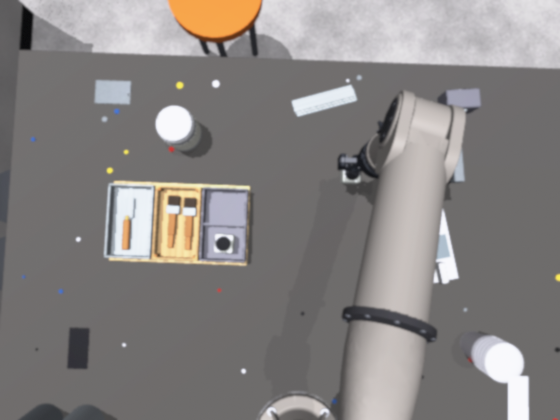

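move_arm --rows '[{"wx": 0,"wy": 0,"wz": 0,"x": -0.003,"y": 0,"z": 0.045,"jaw": 0.07},{"wx": 0,"wy": 0,"wz": 0,"x": -0.003,"y": 0,"z": 0.09,"jaw": 0.07},{"wx": 0,"wy": 0,"wz": 0,"x": -0.003,"y": 0,"z": 0.11,"jaw": 0.07},{"wx": 0,"wy": 0,"wz": 0,"x": -0.003,"y": 0,"z": 0.11,"jaw": 0.035},{"wx": 0,"wy": 0,"wz": 0,"x": -0.003,"y": 0,"z": 0.11,"jaw": 0.035},{"wx": 0,"wy": 0,"wz": 0,"x": -0.003,"y": 0,"z": 0.11,"jaw": 0.035},{"wx": 0,"wy": 0,"wz": 0,"x": -0.003,"y": 0,"z": 0.11,"jaw": 0.035}]'

```text
clock: 23.05
position: [0.6516, -0.1127, 0.0336]
ee_rot: [[-0.004, 1.0, 0.005], [1.0, 0.004, 0.001], [0.001, 0.005, -1.0]]
contact_force: [-0.0, -0.7, -1.0]
width: 0.0432
```

```bash
python3 go.py 0.56 0.194 0.15 90
```

```text
t 23.05 pos [ 0.6516 -0.1127  0.0336] toolx 90.2 j7 106.0 width 0.0432 F [-0.  -0.7 -1. ]
shift [ 0.307 -0.09  -0.116] turn [ 0.005 -0.001  0.004] rows~ 6.8
```

move_arm --rows '[{"wx": 0,"wy": 0,"wz": 0,"x": 0,"y": 0,"z": -0.05,"jaw": 0.035},{"wx": 0,"wy": 0,"wz": 0,"x": 0,"y": 0,"z": -0.1,"jaw": 0.035},{"wx": 0,"wy": 0,"wz": 0,"x": 0.045,"y": -0.015,"z": -0.117,"jaw": 0.035},{"wx": 0,"wy": 0,"wz": 0,"x": 0.09,"y": -0.03,"z": -0.117,"jaw": 0.035},{"wx": 0,"wy": 0,"wz": 0,"x": 0.135,"y": -0.045,"z": -0.117,"jaw": 0.035},{"wx": 0,"wy": 0,"wz": 0,"x": 0.18,"y": -0.06,"z": -0.117,"jaw": 0.035},{"wx": 0,"wy": 0,"wz": 0,"x": 0.22,"y": -0.07,"z": -0.117,"jaw": 0.035},{"wx": 0,"wy": 0,"wz": 0,"x": 0.26,"y": -0.08,"z": -0.117,"jaw": 0.035}]'

```text
clock: 23.85
position: [0.5698, 0.1488, 0.1522]
ee_rot: [[-0.004, 1.0, 0.007], [1.0, 0.004, 0.002], [0.002, 0.007, -1.0]]
contact_force: [0.7, 0.2, -0.8]
width: 0.0434
```

```bash
python3 go.py 0.56 0.194 0.15 90
```

```text
t 23.85 pos [0.5698 0.1488 0.1522] toolx 90.2 j7 78.5 width 0.0434 F [ 0.7  0.2 -0.8]
shift [ 0.045 -0.01   0.002] turn [ 0.007 -0.002  0.004] rows~ 0.9
```

move_arm --rows '[{"wx": 0.007,"wy": 0,"wz": 0.004,"x": 0.03,"y": -0.007,"z": 0,"jaw": 0.035},{"wx": 0.007,"wy": 0,"wz": 0.004,"x": 0.045,"y": -0.01,"z": 0,"jaw": 0.035},{"wx": 0.007,"wy": 0,"wz": 0.004,"x": 0.045,"y": -0.01,"z": 0,"jaw": 0.035},{"wx": 0.007,"wy": 0,"wz": 0.004,"x": 0.045,"y": -0.01,"z": 0,"jaw": 0.035},{"wx": 0.007,"wy": 0,"wz": 0.004,"x": 0.045,"y": -0.01,"z": 0,"jaw": 0.035}]'

```text
clock: 24.35
position: [0.5608, 0.19, 0.1524]
ee_rot: [[0.005, 1.0, 0.001], [1.0, -0.005, 0.0], [0.0, 0.001, -1.0]]
contact_force: [0.1, -0.5, -2.1]
width: 0.0433
```

```bash
python3 look.py wrist w10;  python3 go.py 0.56 0.194 0.05 90
```

```text
t 24.4 pos [0.5607 0.1902 0.1523] toolx 89.7 j7 73.7 width 0.0429 F [ 0.5 -0.6 -1.4]
shift [ 0.004 -0.001  0.102] turn [ 0.001 -0.    -0.005] rows~ 2.0
```

View pics/w10.png

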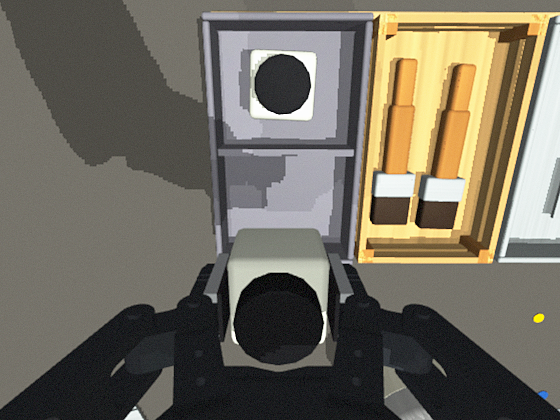

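Run:
```python
from h import *
for px in [(258,356),(153,285),(16,290),(150,208),(150,366)]: print(px,atz('wrist',px,.048).round(4))
print(proj('wrist',(.56,.194,.013)))
```

```text
(258, 356) [0.6012 0.2524 0.048 ]
(153, 285) [0.5173 0.1957 0.048 ]
(16, 290) [0.4307 0.1988 0.048 ]
(150, 208) [0.5149 0.1407 0.048 ]
(150, 366) [0.5155 0.2536 0.048 ]
[196.35860818 282.1008981 ]
```

move_arm --rows '[{"wx": 0,"wy": 0,"wz": 0,"x": 0.005,"y": -0.001,"z": 0.04,"jaw": 0.035},{"wx": 0,"wy": 0,"wz": 0,"x": 0.005,"y": -0.001,"z": 0.08,"jaw": 0.035},{"wx": 0,"wy": 0,"wz": 0,"x": 0.005,"y": -0.001,"z": 0.103,"jaw": 0.035},{"wx": 0,"wy": 0,"wz": 0,"x": 0.005,"y": -0.001,"z": 0.103,"jaw": 0.035},{"wx": 0,"wy": 0,"wz": 0,"x": 0.005,"y": -0.001,"z": 0.103,"jaw": 0.056},{"wx": 0,"wy": 0,"wz": 0,"x": 0.005,"y": -0.001,"z": 0.103,"jaw": 0.056},{"wx": 0,"wy": 0,"wz": 0,"x": 0.005,"y": -0.001,"z": 0.06,"jaw": 0.056},{"wx": 0,"wy": 0,"wz": 0,"x": 0.005,"y": -0.001,"z": 0.01,"jaw": 0.056}]'

```text
clock: 25.2
position: [0.5584, 0.1943, 0.1422]
ee_rot: [[0.006, 1.0, -0.003], [1.0, -0.006, -0.001], [-0.001, -0.003, -1.0]]
contact_force: [1.9, 0.1, -0.6]
width: 0.0561
```

```bash
python3 go.py 0.415 -0.15 0.15 90
```

```text
t 25.2 pos [0.5584 0.1943 0.1422] toolx 89.7 j7 73.3 width 0.0561 F [ 1.9  0.1 -0.6]
shift [-0.345 -0.142 -0.007] turn [-0.003  0.001 -0.006] rows~ 7.5
```

move_arm --rows '[{"wx": 0,"wy": 0,"wz": 0,"x": -0.345,"y": -0.142,"z": -0.01,"jaw": 0.056},{"wx": 0,"wy": 0,"wz": 0,"x": -0.345,"y": -0.142,"z": -0.01,"jaw": 0.056},{"wx": 0,"wy": 0,"wz": 0,"x": -0.345,"y": -0.142,"z": -0.01,"jaw": 0.056},{"wx": 0,"wy": 0,"wz": 0,"x": -0.345,"y": -0.142,"z": -0.01,"jaw": 0.056},{"wx": 0,"wy": 0,"wz": 0,"x": -0.345,"y": -0.142,"z": -0.01,"jaw": 0.056},{"wx": 0,"wy": 0,"wz": 0,"x": -0.345,"y": -0.142,"z": -0.01,"jaw": 0.056},{"wx": 0,"wy": 0,"wz": 0,"x": -0.345,"y": -0.142,"z": -0.01,"jaw": 0.056},{"wx": 0,"wy": 0,"wz": 0,"x": -0.345,"y": -0.142,"z": -0.01,"jaw": 0.056}]'

```text
clock: 26.0
position: [0.4127, -0.1554, 0.1549]
ee_rot: [[0.013, 1.0, -0.0], [1.0, -0.013, -0.004], [-0.004, -0.0, -1.0]]
contact_force: [0.0, -0.1, -0.2]
width: 0.0562
```

```bash
python3 look.py top t6 spot probe_tip rib pot1 ;python3 look.py side s6 spot probe_tip rib;python3 go.py 0.415 -0.347 0.15 90
```

```text
spot [221.  427.7] 0.72 [ 0.5421 -0.3149  0.01  ]
probe_tip [181.8 431.3] 0.7 [ 0.6391 -0.3134  0.035 ]
rib [272.2 441.7] 0.8 [ 0.4163 -0.3439  0.028 ]
pot1 [206.5 222.9] 0.81 [0.5621 0.2017 0.0275]
pot1 [243.9 224. ] 0.54 [0.47   0.1955 0.0275]
spot [348.9 319.3] 0.85 [ 0.5393 -0.3173  0.01  ]
probe_tip [326.  372.1] 0.83 [ 0.6377 -0.3157  0.035 ]
rib [368. 252.] 0.91 [ 0.4133 -0.343   0.028 ]
t 26.45 pos [ 0.4152 -0.1485  0.1532] toolx 89.9 j7 111.7 width 0.0558 F [ 0.2  1.1 -1.1]
shift [-0.198  0.     0.003] turn [-0.003  0.001 -0.002] rows~ 4.0
```

View pics/t6.png

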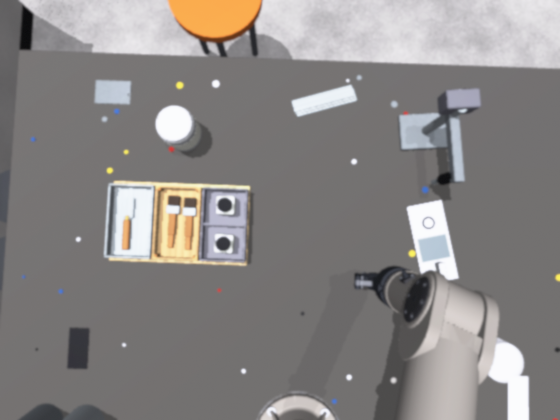

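View pics/s6.png

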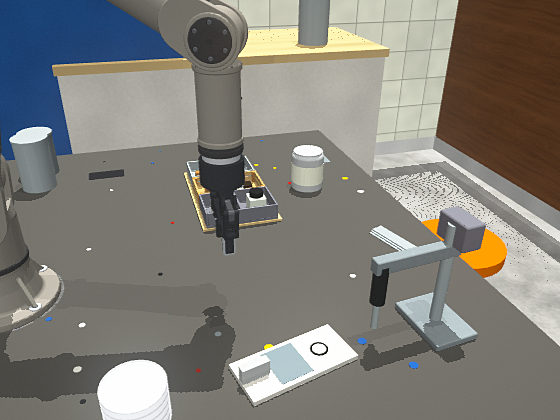

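```bash
python3 go.py 0.416 -0.345 0.15 104
```

```text
t 26.45 pos [ 0.4152 -0.1485  0.1532] toolx 89.9 j7 111.7 width 0.0558 F [ 0.2  1.1 -1.1]
shift [-0.196  0.001  0.003] turn [-0.003  0.001 -0.247] rows~ 3.9
```

move_arm --rows '[{"wx": 0,"wy": 0,"wz": -0.247,"x": -0.196,"y": 0.001,"z": 0.003,"jaw": 0.06},{"wx": 0,"wy": 0,"wz": -0.247,"x": -0.196,"y": 0.001,"z": 0.003,"jaw": 0.06},{"wx": 0,"wy": 0,"wz": -0.247,"x": -0.196,"y": 0.001,"z": 0.003,"jaw": 0.06},{"wx": 0,"wy": 0,"wz": -0.247,"x": -0.196,"y": 0.001,"z": 0.003,"jaw": 0.06},{"wx": 0,"wy": 0,"wz": -0.247,"x": -0.196,"y": 0.001,"z": 0.003,"jaw": 0.06},{"wx": 0,"wy": 0,"wz": -0.247,"x": -0.196,"y": 0.001,"z": 0.003,"jaw": 0.06},{"wx": 0,"wy": 0,"wz": -0.247,"x": -0.196,"y": 0.001,"z": 0.003,"jaw": 0.06}]'

```text
clock: 27.15
position: [0.4165, -0.3423, 0.1498]
ee_rot: [[-0.244, 0.97, -0.003], [0.97, 0.244, 0.001], [0.002, -0.003, -1.0]]
contact_force: [1.1, 1.5, -0.8]
width: 0.0598
```

```bash
python3 look.py wrist w11 rib spot probe_tip panel;python3 go.py 0.416 -0.345 0.032 104
```

```text
rib [201.1 275. ] 0.75 [ 0.4148 -0.3448  0.028 ]
spot [314.7 273.5] 0.75 [ 0.5335 -0.317   0.01  ]
panel [264.5 272. ] 0.69 [ 0.4858 -0.3304  0.    ]
t 27.4 pos [ 0.4165 -0.3427  0.1504] toolx 104.2 j7 150.9 width 0.0597 F [-1.5  0.  -0.2]
shift [-0.002 -0.001  0.118] turn [-0.002 -0.001  0.003] rows~ 2.4
```

View pics/w11.png

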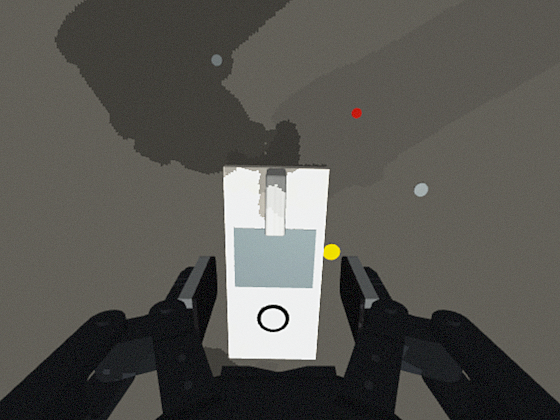

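move_arm --rows '[{"wx": 0,"wy": 0,"wz": 0,"x": -0.002,"y": -0.001,"z": 0.045,"jaw": 0.05},{"wx": 0,"wy": 0,"wz": 0,"x": -0.002,"y": -0.001,"z": 0.09,"jaw": 0.05},{"wx": 0,"wy": 0,"wz": 0,"x": -0.002,"y": -0.001,"z": 0.115,"jaw": 0.05},{"wx": 0,"wy": 0,"wz": 0,"x": -0.002,"y": -0.001,"z": 0.115,"jaw": 0.01},{"wx": 0,"wy": 0,"wz": 0,"x": -0.002,"y": -0.001,"z": 0.115,"jaw": 0.01},{"wx": 0,"wy": 0,"wz": 0,"x": -0.002,"y": -0.001,"z": 0.115,"jaw": 0.01},{"wx": 0,"wy": 0,"wz": 0,"x": -0.002,"y": -0.001,"z": 0.115,"jaw": 0.01}]' --newtons 60

```text
clock: 28.1
position: [0.4168, -0.3455, 0.037]
ee_rot: [[-0.245, 0.969, 0.0], [0.969, 0.245, -0.002], [-0.002, -0.0, -1.0]]
contact_force: [0.1, -0.5, -0.7]
width: 0.0145
```

```bash
python3 look.py wrist w12 spot probe_tip; python3 look.py top t7 spot probe_tip;python3 look.py side s7 spot probe_tip; python3 go.py 0.516 -0.345 0.034 104
python3 - <<'E'
import cv2
im=cv2.imread('pics/t7.png'); a=cv2.resize(im[150:260,400:480],None,fx=5,fy=5,interpolation=cv2.INTER_CUBIC)
im=cv2.imread('pics/s7.png'); b=cv2.resize(im[280:400,290:410],None,fx=4.5,fy=4.5,interpolation=cv2.INTER_CUBIC)
cv2.imwrite('pics/z7a.png',a);cv2.imwrite('pics/z7b.png',b)
E
```

```text
spot [224.8 425.5] 0.85 [ 0.5323 -0.3094  0.01  ]
probe_tip [180.6 433.8] 0.56 [ 0.6423 -0.3196  0.035 ]
spot [348.  318.9] 0.94 [ 0.5395 -0.3151  0.01  ]
probe_tip [324.  374.6] 0.7 [ 0.6443 -0.3123  0.035 ]
t 28.55 pos [ 0.4167 -0.3455  0.0369] toolx 104.2 j7 154.9 width 0.0146 F [-0.2  2.2  6.8]
shift [-0.024  0.096  0.003] turn [-0.     0.001  0.003] rows~ 2.0
```

View pics/w12.png

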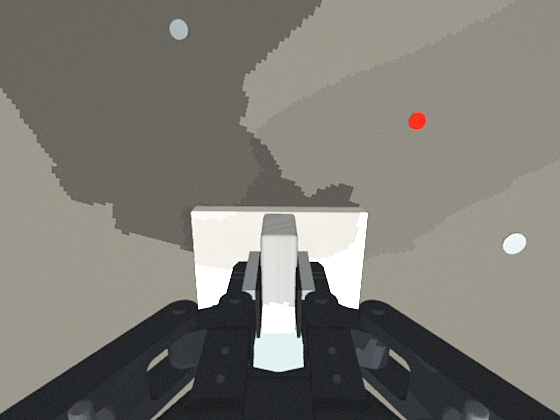

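View pics/z7a.png

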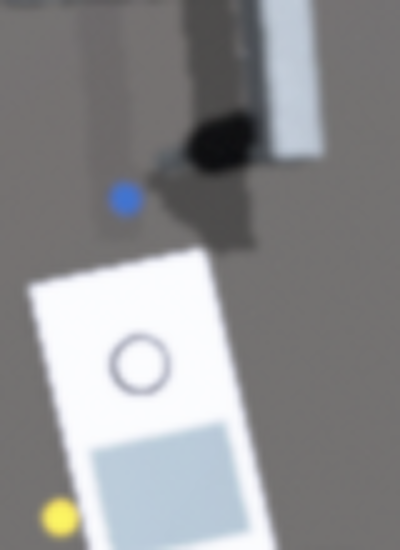

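View pics/z7b.png

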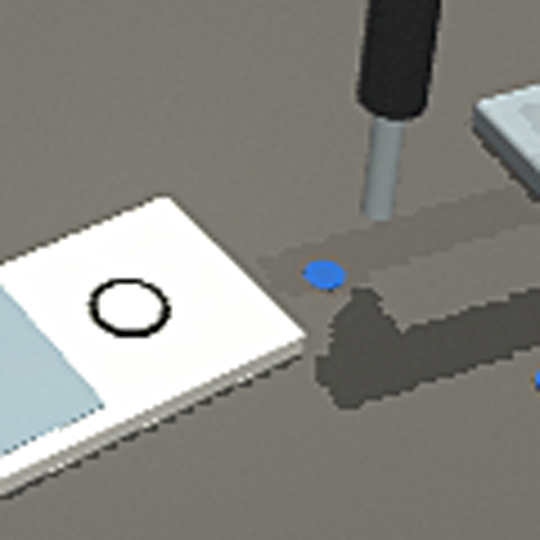

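Run:
```python
from h import *
for n,s,t,z in [('spot',(348.4,318.9),(222.8,428.0),.01),('probe',(327,373.5),(182.6,432.6),.035)]:
    print(n,atz('side',s,z).round(4),atz('top',t,z).round(4),tri('side',s,'top',t))
```

```text
spot [ 0.5391 -0.316   0.01  ] [ 0.5376 -0.3157  0.01  ] (array([ 0.5383261 , -0.31590431,  0.01005326]), np.float64(0.0015539898158246945))
probe [ 0.6389 -0.3188  0.035 ] [ 0.6372 -0.3166  0.035 ] (array([ 0.63838874, -0.31755355,  0.03385552]), np.float64(0.002253310052026978))
```

move_arm --rows '[{"wx": 0,"wy": 0,"wz": 0,"x": -0.003,"y": 0.012,"z": 0,"jaw": 0.01},{"wx": 0,"wy": 0,"wz": 0,"x": -0.009,"y": 0.032,"z": 0,"jaw": 0.01},{"wx": 0,"wy": 0,"wz": 0,"x": -0.014,"y": 0.052,"z": 0,"jaw": 0.01},{"wx": 0,"wy": 0,"wz": 0,"x": -0.02,"y": 0.072,"z": 0,"jaw": 0.01},{"wx": 0,"wy": 0,"wz": 0,"x": -0.024,"y": 0.088,"z": 0,"jaw": 0.01},{"wx": 0,"wy": 0,"wz": 0,"x": -0.026,"y": 0.096,"z": 0,"jaw": 0.01},{"wx": 0,"wy": 0,"wz": 0,"x": -0.026,"y": 0.096,"z": 0,"jaw": 0.01},{"wx": 0,"wy": 0,"wz": 0,"x": -0.026,"y": 0.096,"z": 0,"jaw": 0.01}]'

```text
clock: 29.35
position: [0.5172, -0.347, 0.037]
ee_rot: [[-0.245, 0.97, 0.002], [0.97, 0.245, -0.001], [-0.002, 0.002, -1.0]]
contact_force: [2.2, -0.6, -0.9]
width: 0.0146
```

```bash
python3 look.py top t8;python3 look.py side s8; python3 go.py 0.516 -0.345 0.034 104
python3 - <<'E'
import cv2
im=cv2.imread('pics/t8.png'); a=cv2.resize(im[150:260,400:480],None,fx=5,fy=5,interpolation=cv2.INTER_CUBIC)
im=cv2.imread('pics/s8.png'); b=cv2.resize(im[280:400,310:430],None,fx=4.5,fy=4.5,interpolation=cv2.INTER_CUBIC)
cv2.imwrite('pics/z8a.png',a);cv2.imwrite('pics/z8b.png',b)
E
```

```text
t 29.45 pos [ 0.5167 -0.3469  0.037 ] toolx 104.2 j7 148.9 width 0.0146 F [ 1.4 -0.9 -1.3]
shift [ 0.002 -0.     0.003] turn [0.001 0.001 0.003] rows~ 0.1
```

View pics/z8a.png

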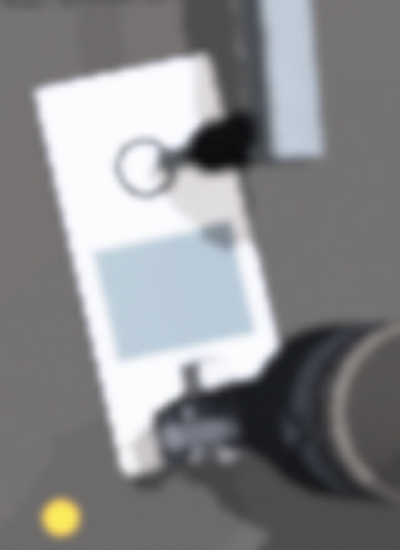

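View pics/z8b.png

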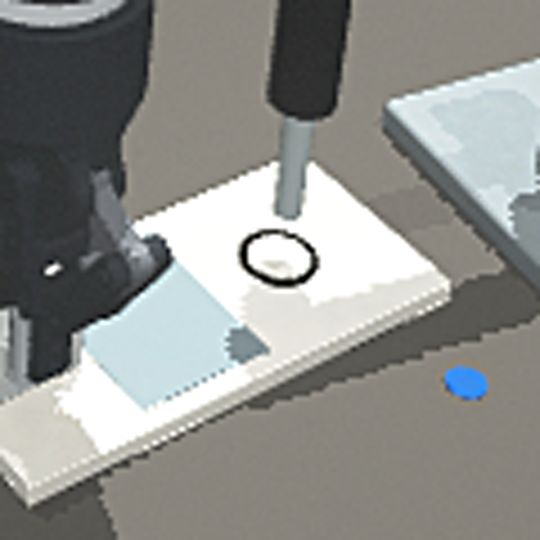

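Run:
```python
import cv2,numpy as np
im=cv2.imread('pics/t8.png'); a=cv2.resize(im[172:196,415:447],None,fx=20,fy=20,interpolation=cv2.INTER_NEAREST)
im=cv2.imread('pics/s8.png'); b=cv2.resize(im[318:346,358:388],None,fx=18,fy=18,interpolation=cv2.INTER_NEAREST)
cv2.imwrite('pics/z9a.png',a);cv2.imwrite('pics/z9b.png',b)
```

```text
(no output)
```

View pics/z9a.png

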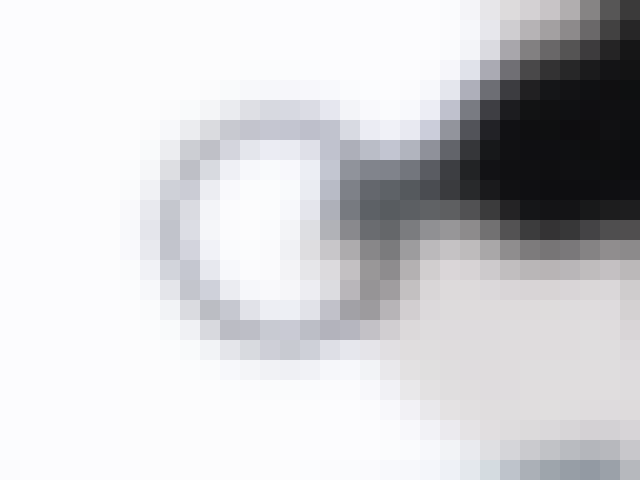

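View pics/z9b.png

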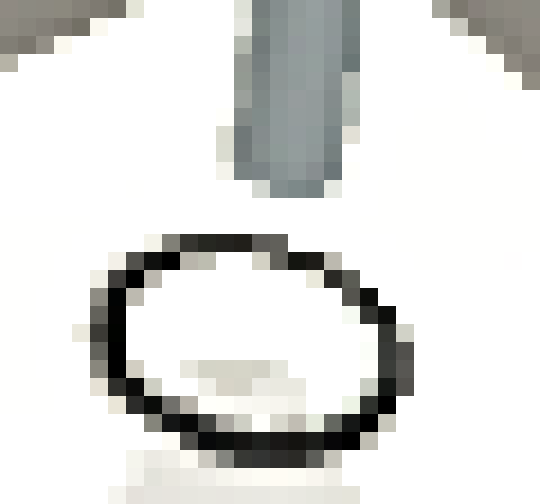

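Run:
```python
from h import *
for n,s,t,z in [('spot',(337.0,371.4),(183.0,428.5),.01),('probe',(326.6,373.6),(181.5,433.5),.035)]:
    print(n,atz('side',s,z).round(4),atz('top',t,z).round(4),tri('side',s,'top',t))
S=(.6390,-.3187,.035)
print(proj('top',S),proj('top',(.6355,-.3187,.09)),proj('side',S))
```

```text
spot [ 0.6387 -0.3166  0.01  ] [ 0.6389 -0.316   0.01  ] (array([ 0.63896409, -0.31616524,  0.00958105]), np.float64(4.168876172343895e-05))
probe [ 0.6395 -0.3179  0.035 ] [ 0.64   -0.3189  0.035 ] (array([ 0.63958026, -0.31847824,  0.03554698]), np.float64(0.0007459109094677035))
[181.89912252 433.4359281 ] [180.77294931 442.69315209] [326.95493184 373.53884465]
```

move_arm --rows '[{"wx": 0,"wy": 0,"wz": 0,"x": -0.002,"y": 0,"z": 0,"jaw": 0.01},{"wx": 0,"wy": 0,"wz": 0,"x": -0.002,"y": 0,"z": 0,"jaw": 0.01},{"wx": 0,"wy": 0,"wz": 0,"x": -0.002,"y": 0,"z": 0,"jaw": 0.01},{"wx": 0,"wy": 0,"wz": 0,"x": -0.002,"y": 0,"z": 0,"jaw": 0.01},{"wx": 0,"wy": 0,"wz": 0,"x": -0.002,"y": 0,"z": 0,"jaw": 0.01}]'

```text
clock: 29.95
position: [0.5168, -0.3483, 0.037]
ee_rot: [[-0.245, 0.969, 0.001], [0.969, 0.245, -0.0], [-0.0, 0.001, -1.0]]
contact_force: [-1.2, 2.9, 2.2]
width: 0.0145
```

move_arm --rows '[{"wx": 0,"wy": 0,"wz": 0,"x": 0,"y": 0,"z": 0,"jaw": 0.035},{"wx": 0,"wy": 0,"wz": 0,"x": 0,"y": 0,"z": 0,"jaw": 0.035},{"wx": 0,"wy": 0,"wz": 0,"x": 0,"y": 0,"z": 0,"jaw": 0.035},{"wx": 0,"wy": 0,"wz": 0,"x": 0,"y": 0,"z": -0.04,"jaw": 0.035},{"wx": 0,"wy": 0,"wz": 0,"x": 0,"y": 0,"z": -0.08,"jaw": 0.035},{"wx": 0,"wy": 0,"wz": 0,"x": 0,"y": -0.03,"z": -0.12,"jaw": 0.035},{"wx": 0,"wy": 0,"wz": 0,"x": 0,"y": -0.07,"z": -0.14,"jaw": 0.035},{"wx": 0,"wy": 0,"wz": 0,"x": 0,"y": -0.11,"z": -0.14,"jaw": 0.035}]'

```text
clock: 30.75
position: [0.4109, -0.3785, 0.1812]
ee_rot: [[-0.246, 0.969, 0.008], [0.969, 0.246, -0.007], [-0.009, 0.006, -1.0]]
contact_force: [-0.1, -0.7, -0.3]
width: 0.0349
```

move_arm --rows '[{"wx": 0,"wy": 0,"wz": 0,"x": 0,"y": -0.02,"z": 0,"jaw": 0.035},{"wx": 0,"wy": 0,"wz": 0,"x": 0,"y": -0.02,"z": 0,"jaw": 0.035},{"wx": 0,"wy": 0,"wz": 0,"x": 0,"y": -0.02,"z": 0,"jaw": 0.035},{"wx": 0,"wy": 0,"wz": 0,"x": 0,"y": -0.02,"z": 0,"jaw": 0.035}]'

```text
clock: 31.15
position: [0.3935, -0.3821, 0.1805]
ee_rot: [[-0.248, 0.969, 0.008], [0.969, 0.249, -0.006], [-0.008, 0.007, -1.0]]
contact_force: [-0.3, 0.5, 0.5]
width: 0.0351
```

```bash
python3 look.py top t10;python3 look.py side s10; python3 look.py wrist w13; python3 go.py 0.516 -0.345 0.034 104
python3 - <<'E'
import cv2
im=cv2.imread('pics/t10.png'); a=cv2.resize(im[172:196,415:447],None,fx=20,fy=20,interpolation=cv2.INTER_NEAREST)
im=cv2.imread('pics/s10.png'); b=cv2.resize(im[318:346,358:388],None,fx=18,fy=18,interpolation=cv2.INTER_NEAREST)
cv2.imwrite('pics/z10a.png',a);cv2.imwrite('pics/z10b.png',b)
E
```

```text
t 31.3 pos [ 0.393  -0.3824  0.1805] toolx 104.4 j7 155.8 width 0.0351 F [0.1 1.  0.3]
shift [0.007 0.128 0.147] turn [0.006 0.008 0.007] rows~ 3.9
```

View pics/t10.png

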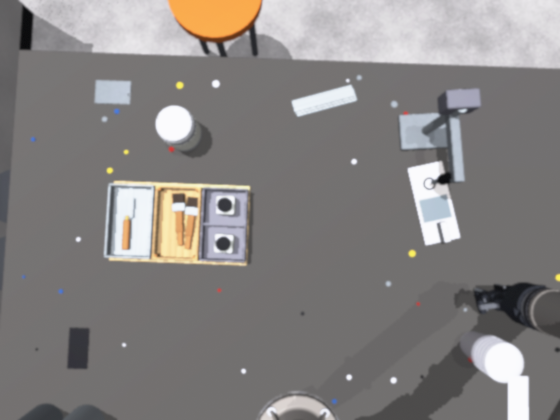

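View pics/z10a.png

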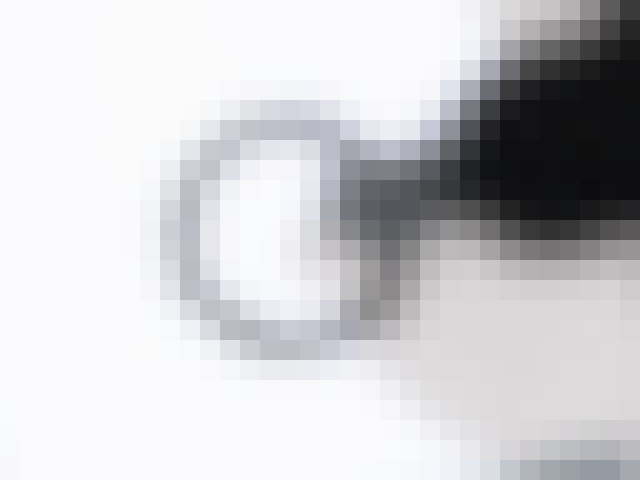

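View pics/z10b.png

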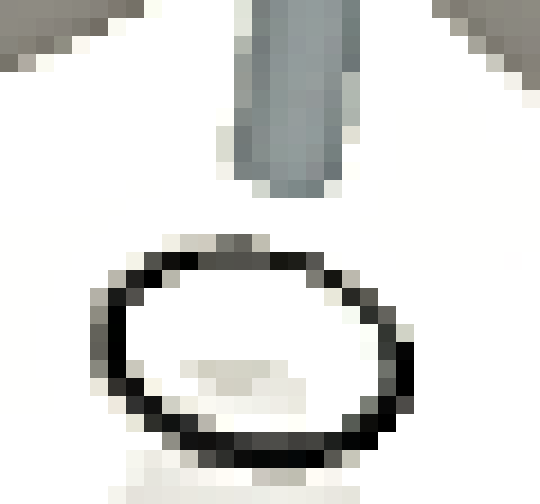

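View pics/w13.png

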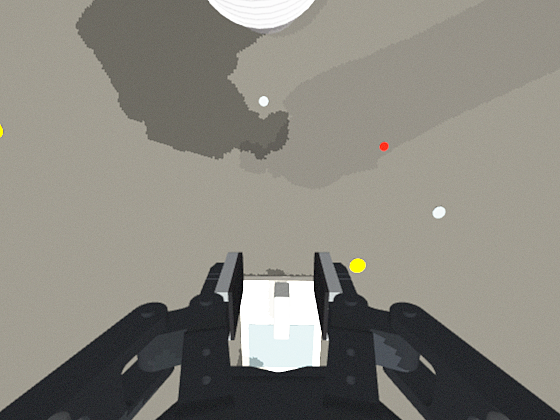

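Run:
```python
import cv2
im=cv2.imread('pics/t10.png'); a=cv2.resize(im[178:270,100:255],None,fx=5,fy=5,interpolation=cv2.INTER_CUBIC)
im=cv2.imread('pics/s10.png'); b=cv2.resize(im[145:240,175:290],None,fx=6,fy=6,interpolation=cv2.INTER_CUBIC)
cv2.imwrite('pics/z11a.png',a);cv2.imwrite('pics/z11b.png',b)
from h import *
for n,s,t,z in [('spot',(337.2,371.5),(183.2,429.0),.01)]:
    print(n,atz('side',s,z).round(4),atz('top',t,z).round(4),tri('side',s,'top',t))
```

```text
spot [ 0.6387 -0.3171  0.01  ] [ 0.6384 -0.3173  0.01  ] (array([ 0.63848065, -0.31724445,  0.01018278]), np.float64(0.0001703388742910222))
```

View pics/z11a.png

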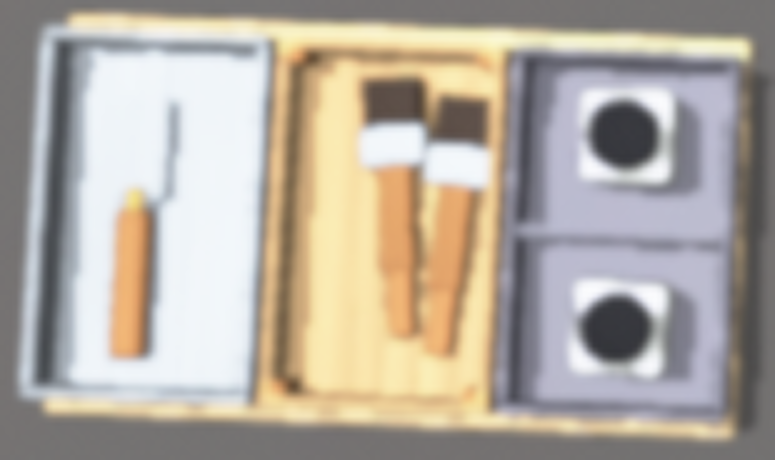

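View pics/z11b.png

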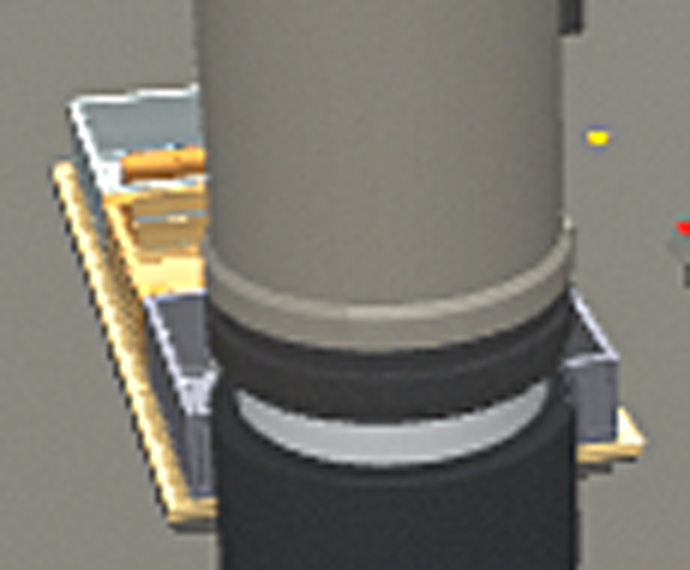

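```bash
python3 go.py 0.47 0.20 0.25 90
```

```text
t 31.3 pos [ 0.393  -0.3824  0.1805] toolx 104.4 j7 155.8 width 0.0351 F [0.1 1.  0.3]
shift [ 0.544  0.22  -0.073] turn [0.007 0.008 0.251] rows~ 11.8
```

move_arm --rows '[{"wx": 0.007,"wy": 0.008,"wz": 0.25,"x": 0.544,"y": 0.22,"z": -0.073,"jaw": 0.035},{"wx": 0.007,"wy": 0.008,"wz": 0.25,"x": 0.544,"y": 0.22,"z": -0.073,"jaw": 0.035},{"wx": 0.007,"wy": 0.008,"wz": 0.25,"x": 0.544,"y": 0.22,"z": -0.073,"jaw": 0.035},{"wx": 0.007,"wy": 0.008,"wz": 0.25,"x": 0.544,"y": 0.22,"z": -0.073,"jaw": 0.035},{"wx": 0.007,"wy": 0.008,"wz": 0.25,"x": 0.544,"y": 0.22,"z": -0.073,"jaw": 0.035},{"wx": 0.007,"wy": 0.008,"wz": 0.25,"x": 0.544,"y": 0.22,"z": -0.073,"jaw": 0.035},{"wx": 0.007,"wy": 0.008,"wz": 0.25,"x": 0.544,"y": 0.22,"z": -0.073,"jaw": 0.035},{"wx": 0.007,"wy": 0.008,"wz": 0.25,"x": 0.544,"y": 0.22,"z": -0.073,"jaw": 0.035}]'

```text
clock: 32.1
position: [0.4446, 0.0088, 0.2276]
ee_rot: [[-0.002, 1.0, 0.0], [1.0, 0.002, 0.0], [0.0, 0.0, -1.0]]
contact_force: [1.1, 0.1, -0.3]
width: 0.0349
```

```bash
python3 look.py side s11; python3 go.py 0.53 0.25 0.25 90
```

```text
t 32.15 pos [0.446  0.0204 0.2284] toolx 91.0 j7 88.4 width 0.035 F [0.9 6.8 0.5]
shift [ 0.228  0.088 -0.019] turn [ 0.003 -0.009  0.017] rows~ 4.9
```

move_arm --rows '[{"wx": 0,"wy": 0,"wz": 0,"x": 0.228,"y": 0.088,"z": -0.019,"jaw": 0.035},{"wx": 0,"wy": 0,"wz": 0,"x": 0.228,"y": 0.088,"z": -0.019,"jaw": 0.035},{"wx": 0,"wy": 0,"wz": 0,"x": 0.228,"y": 0.088,"z": -0.019,"jaw": 0.035},{"wx": 0,"wy": 0,"wz": 0,"x": 0.228,"y": 0.088,"z": -0.019,"jaw": 0.035},{"wx": 0,"wy": 0,"wz": 0,"x": 0.228,"y": 0.088,"z": -0.019,"jaw": 0.035},{"wx": 0,"wy": 0,"wz": 0,"x": 0.228,"y": 0.088,"z": -0.019,"jaw": 0.035},{"wx": 0,"wy": 0,"wz": 0,"x": 0.228,"y": 0.088,"z": -0.019,"jaw": 0.035},{"wx": 0,"wy": 0,"wz": 0,"x": 0.228,"y": 0.088,"z": -0.019,"jaw": 0.035}]'

```text
clock: 32.95
position: [0.5301, 0.2483, 0.249]
ee_rot: [[-0.016, 1.0, 0.002], [1.0, 0.016, 0.007], [0.007, 0.002, -1.0]]
contact_force: [0.1, -0.7, -0.1]
width: 0.0349
```

```bash
python3 look.py wrist w14
python3 - <<'E'
import cv2
im=cv2.imread('pics/s11.png'); b=cv2.resize(im[145:240,175:290],None,fx=6,fy=6,interpolation=cv2.INTER_CUBIC)
cv2.imwrite('pics/z12.png',b)
E
```

```text
(no output)
```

View pics/w14.png

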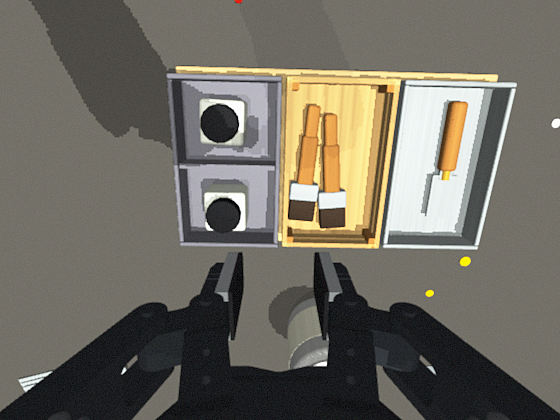

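View pics/z12.png

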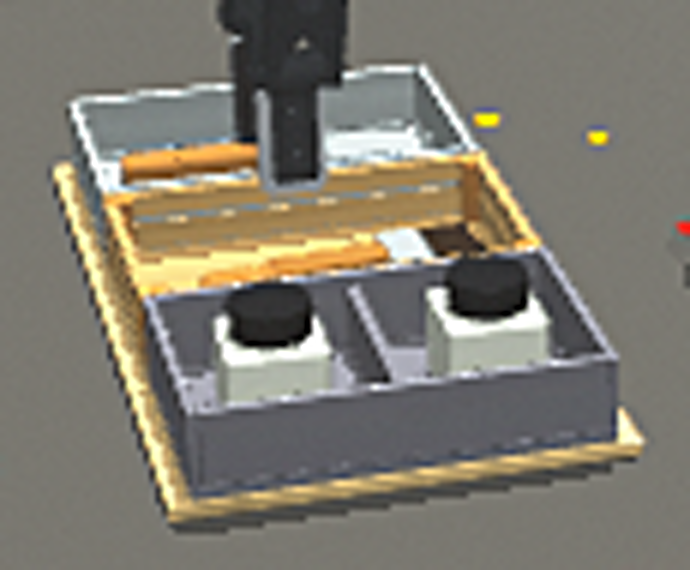

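```bash
python3 look.py side s12 spot probe_tip
python3 - <<'E'
import cv2
im=cv2.imread('pics/s12.png'); b=cv2.resize(im[318:346,358:388],None,fx=18,fy=18,interpolation=cv2.INTER_NEAREST)
cv2.imwrite('pics/z13.png',b)
E
```

```text
spot [338.2 373.7] 0.63 [ 0.6413 -0.3205  0.01  ]
probe_tip [324.4 375.8] 0.82 [ 0.6458 -0.3139  0.035 ]
```

View pics/z13.png

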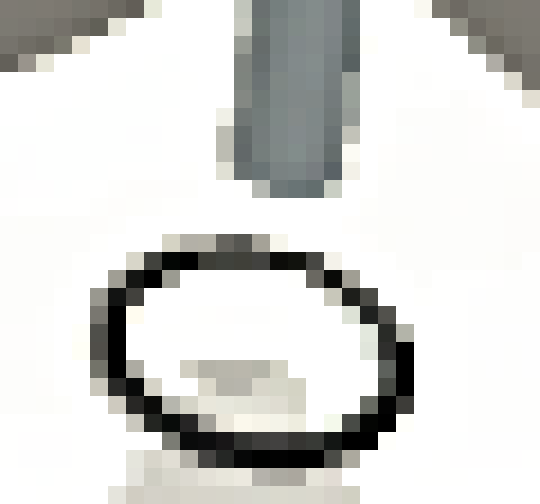

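The ring, centred near row 337, column 371, and the probe end are unchanged since release. The spot is within about 2 mm of the tip by my own pixel measurements.

```bash
python3 -c "
from station import hand_in
print(hand_in())"
```

```text
the job is handed in; nothing more can be done
None
```

I handed the job in at about 33 s on the robot's clock, with the bench cleared and the panel slid under the probe. The hand-in gives no verdict, so what follows rests on my own checks.

**Clearing the bench:** I found five items and saw no second palette knife. The knife is in the steel tray, both brushes are in the slatted crate, and the two pots stand one in each cell of the grey box. I never went near the paint tin.

**Sliding the panel:** I gripped the rib, slid the panel flat by about 100 mm, corrected it by 2 mm, then let go and backed away.

**Last checks:**
- **Bins:** The final wrist and side pictures show all five items inside their bins. One brush had shifted a few centimetres inside the crate after I placed it, probably the announced knock. Both brushes still lie flat below the rim.
- **Panel:** After release, my pixel measurements from the top and side cameras put the spot at about (0.6385, -0.317). The probe tip is at about (0.6395, -0.318), so they are about 1–2 mm apart. A last side picture showed no change.
- **Disagreement:** In that last side picture the trained network put the spot and the tip about 8 mm apart. It scattered by up to about 7 mm between pictures of the same things, so I relied on the two-view pixel measurements instead.

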